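# Pack brass bars in the cam vice for filing and hang up the pails

## Robot

A 7-joint arm with a two-finger parallel gripper is mounted at the origin on the work surface. World frame = base frame: x ahead of the robot, y to its left, z up, the work surface at z = 0. Lengths are in m, angles in rad, forces in N, time in s.
With the tool pointing down it reaches from about 0.4 to 0.875 m from the base axis. Payload 19.3 kg.
Tool frame: the origin (TCP) lies at the very end of the fingers, on their centre line; the grasp point (between the pads) lies 19 mm behind it; z points along the fingers, y is the line along which they close (so a half turn about z gives the same grasp; the last joint's range is limited). The gripper opens to 85 mm and grips with 20 to 120 N. Pads are 22 mm wide; open, the fingers measure 114 mm over their backs; the gripper's body (76 mm by 85 mm) begins 54 mm behind the grasp point. The pads swing forward as they close: fully open they stand 13 mm farther back than shut.
Start: joints at [-1.328, 0.521, -0.036, 1.599, 0.021, 1.021, -0.113], TCP at [0.192, 0.595, 0.231] pointing down, gripper open.
Joint ranges: [-2.91, 2.91], [-0.3, 2.13], [-1.5, 1.42], [0.17, 2.43], [-1.26, 4.41], [0.16, 1.93], [-2.52, 2.52]. Speed limits (rad/s): [1.89, 1.89, 2.39, 2.39, 3.01, 3.01, 3.01].

## Interface

Orientations are given as [roll, pitch, yaw] about the fixed x, y, z axes, in that order (R = Rz(yaw) Ry(pitch) Rx(roll)).
In Python, from workcell import bot gives the robot as it stands.
- The arm moves only by the tool jog_arm, never from a script. Its argument "motion" is a list of rows, each a list of 5 numbers: the shift along the tool's x, y, z scaled (see below), then the turn about the tool's z scaled (see below), then the opening, from 0 (shut) to 1 (fully open). A call has 1 to 12 rows; each row shifts and turns the commanded pose from where the row before left it, along the tool's axes as they then stand; what a row does not reach is not made up. The controller multiplies each number of a shift by 30 mm and each number of a turn by 0.08 rad. A row lasts 1/10 s, in which the tool goes at most 50 mm and 8.59 degrees, less where a joint would pass 70% of its speed; a pose out of reach is approached as far as the arm can. A call with a number of a shift or a turn outside -1 to 1 is refused whole. A call with a gripper value outside its range is refused whole. The fingers move at their own pace and stop on an object; "newtons" is the grip in N (left out, the last holds). Time passes only in rows, so rows that do not move let the fingers close. It gives the time, the measured TCP pose, the force, the opening and the grip force at its end, in the units of the state.
- bot.observe(): the state, without advancing time (a new reading comes with each control period).
- bot.grab_frame(name): name is "scene" or "top" or "wrist"; returns a dict with "pixels" (420x560x3 uint8, red, green, blue), "fovy" (degrees; the focal length in pixels is half the picture's height over the tangent of half this angle, whatever the lens; pixels are square), "cx", "cy" (the principal point, pixels), "rvec" (rotation vector, rad) and "tvec" (3), from world to camera coordinates, as OpenCV has them; the wrist camera has in their place "mount" (4x4, takes a point from camera to tool coordinates, whose origin is the TCP and whose axes are the flange's). Camera axes: x right, y down, z forward; pixel columns grow to the right and rows downward; lengths in m; the calibration is good to about 2 mm. A picture is of the moment at which its call begins: read the wrist's pose just before it. There is no depth.
- bot.job_done(): hands the job in; it is judged then, once.
The state is a dict: "clock": time; "qpos": joint angles; "qd": joint speeds; "joint_efforts": joint torques, N m; "position": TCP position; "tool_rot": TCP orientation; "force": force on the tool from outside, world axes, zero at the start; "moment": the same for the moment, N m; "grip_width": finger opening in m; "finger_force": force on a finger pad.
Only numpy, scipy, OpenCV 4.12 (cv2) and the standard library are available. Lean on these libraries where they do the work, as an engineer would, in place of code of your own. Each camera call takes 0.05 s, during which the arm holds its last target. There are 200 camera calls.

## Task

Get the vice ready for filing: first swing its cam lever right back to fully open, then lay every square brass bar on the vice bed between the jaws, side by side and squarely centred on the jaws, and only then turn the cam lever just far enough that the sprung pad takes up the gap and grips the bars, without ever forcing it on until the pad bottoms out. Hang the two small aluminium pails, for filings and offcuts, by their handles on the stand, one on each hook, and leave the bars clamped and the pails hanging still. The round brass rod is not one of the bars.

Things in the scene. Friction and masses are not known exactly. Their poses are not given: they have to be found in the camera images.
- vice_bed (a point): Cam vice, a steel fixture, fixed. Point: centre of its open channel, on its flat bed plate (140 mm wide in x, 82 mm in y), 30 mm above the bench. Axes: x across the bed, as the bars must lie, y along the vice towards the cam, z up. Fixed jaw's face at y = -36 mm, pad's face at y = +36 mm when fully open; both 20 to 22 mm high above the bed, 30 mm wide.
- cam (a joint): Angle of the vice's eccentric (spiral) cam lever (rad) about its upright pivot: 0 = fully open, on its stop; grows counter-clockwise from above and closes the jaw; stop at 2.75. Opening between the jaw faces, pad free = 72 mm - 16 mm x angle; it meets a pack of n bars when this equals 12 mm x n. Friction takes some 5 N at the knob; the lever stays where it is left.
- cam_pivot (a point): Pivot of the cam lever, 68 mm along +y from vice_bed, at bed height. Axes as the lever's: its x points from the pivot to the knob.
- cam_knob (a point): Middle of the upright black round knob (16 mm across, spanning 56 to 98 mm above the bench) on the end of the aluminium cam lever, 90 mm from the pivot, the arm right below it. At lever angle a it lies from the pivot in direction (cos a, sin a) of vice_bed's x, y: +x when open, through +y (away from the channel), towards -x when closed.
- pad (a joint): How far the moving jaw's sprung black pad is pressed back into the jaw (m): 0 = free, nothing gripped; spring 2 N/mm with 2 N preload; bottomed at 0.007. Once the bars all touch, turning the lever on presses the pad in by as much as the jaw advances. A good grip is 0.001 to 0.005, ideally 0.003; beyond 0.006 the cam is overrun.
- stand: Fixed steel stand: 90 x 130 mm foot (origin under it), one post with a 12 mm cross bar on top (top at 194 mm, along its y) and two equal upturned hooks of 8 mm rod on it, side by side 110 mm apart in y, both pointing along its -x; z up.
- hook_a (a point): Seat of the hook on the stand's -y (-55 mm) side: top of the rod at its lowest place, 170 mm above the bench, 80 mm from the cross bar. Axes as the stand's: the upturned tip is 24 mm from the seat on the -x side, its top 26 mm above the seat; on the +x side the rod slopes up 22 mm to the bar. A pail hangs with the long side of its grip along the stand's y.
- hook_b (a point): Seat of the hook on the stand's +y (+55 mm) side: top of the rod at its lowest place, 170 mm above the bench, 80 mm from the cross bar. Axes as the stand's: the upturned tip is 24 mm from the seat on the -x side, its top 26 mm above the seat; on the +x side the rod slopes up 22 mm to the bar. A pail hangs with the long side of its grip along the stand's y.
- pail1: Small open aluminium pail, 76 mm across the rim, 55 mm tall, 0.10 to 0.17 kg, with a stiff upright bail handle: two wires rise from the rim to a wooden grip. Origin: centre of its underside. The two pails are alike; either goes on either hook.
- pail1_grip (a point): Centre of this pail's wooden grip, 127 mm above the pail's underside. The grip is 14 mm thick (its x), 52 mm long (its y), 34 mm tall (its z, up); below it is the bail's open window, 55 mm high, which the hook goes through along x.
- pail1_under (a point): Middle of the underside of this pail's wooden grip, 17 mm below its grip centre: what must rest on the hook.
- pail2: Small open aluminium pail, 76 mm across the rim, 55 mm tall, 0.10 to 0.17 kg, with a stiff upright bail handle: two wires rise from the rim to a wooden grip. Origin: centre of its underside. The two pails are alike; either goes on either hook.
- pail2_grip (a point): Centre of this pail's wooden grip, 127 mm above the pail's underside. The grip is 14 mm thick (its x), 52 mm long (its y), 34 mm tall (its z, up); below it is the bail's open window, 55 mm high, which the hook goes through along x.
- pail2_under (a point): Middle of the underside of this pail's wooden grip, 17 mm below its grip centre: what must rest on the hook.
- bar1_center (a point): Square brass bar, 50 mm long (its x axis) and 12 x 12 mm, 61 g, lying on the bench; this is its centre. All bars are alike, any long face may be down and either end may point either way. None if absent from this run.
- bar2_center (a point): Square brass bar, 50 mm long (its x axis) and 12 x 12 mm, 61 g, lying on the bench; this is its centre. All bars are alike, any long face may be down and either end may point either way. None if absent from this run.
- bar3_center (a point): Square brass bar, 50 mm long (its x axis) and 12 x 12 mm, 61 g, lying on the bench; this is its centre. All bars are alike, any long face may be down and either end may point either way. None if absent from this run.
- bar4_center (a point): Square brass bar, 50 mm long (its x axis) and 12 x 12 mm, 61 g, lying on the bench; this is its centre. All bars are alike, any long face may be down and either end may point either way. None if absent from this run.
- bar5_center (a point): Square brass bar, 50 mm long (its x axis) and 12 x 12 mm, 61 g, lying on the bench; this is its centre. All bars are alike, any long face may be down and either end may point either way. None if absent from this run.

How it is judged:
By the outcome, as a careful person would: the job done as asked, in the order asked, and still so for the second after the job is handed in, with the robot touching nothing.
Of bar1, bar2, bar3, bar4, bar5 only 3 to 5 are there at a start; the rules pass over those that are not, and their reading is None.
At some moment in a run one of bar1, bar2, bar3, bar4, bar5 may be knocked a few centimetres aside while the robot is not near it.
It also fails if it takes over 210 s, if anything falls off the work surface, if the arm or the gripper's body presses on something with over 40 N, if the wrist force passes 120 N, or if a joint passes its speed limit or range.

## Working session

There is one attempt and no reset: what is moved stays moved. The work goes in short steps, Python scripts to look and compute and a tool call to move; the robot and the scene stay as the last step left them, time stands still between calls to the robot, and variables do not carry over. Pictures are saved under pics/ and viewed, at most 14 in all, crops included, and the job is handed in when it is done.

Besides the shell and the picture viewer there is one more tool, called in YAML: its name, and indented under it one key for each argument. jog_arm: Moves the arm, as the interface text tells. Shifts and turns lie within -1 to 1; 1 stands for 30 mm of shift or 0.08 rad of turn. Its arguments: {"type":"object","properties":{"motion":{"type":"array","items":{"type":"array","items":{"type":"number"}}},"newtons":{"type":"number"}},"required":["motion"]}

```bash
mkdir -p pics; ls
cat > h.py <<'E'
import numpy as np, cv2
from scipy.spatial.transform import Rotation as R
from workcell import bot
def grab(n, save=None):
    s=bot.observe(); f=bot.grab_frame(n)
    if save: cv2.imwrite(f'pics/{save}.png', f['pixels'][:,:,::-1])
    return s,f
def cam(s,f):
    """K, Rcw (cam->world), origin"""
    fl=210/np.tan(np.radians(f['fovy'])/2)
    if 'rvec' in f:
        A=R.from_rotvec(np.ravel(f['rvec'])).as_matrix(); o=-A.T@np.ravel(f['tvec']); return fl,A.T,o
    M=np.array(f['mount']); T=R.from_euler('xyz',s['tool_rot']).as_matrix()
    return fl,T@M[:3,:3],T@M[:3,3]+np.array(s['position'])
def ray(s,f,px,z):
    fl,A,o=cam(s,f); px=np.atleast_2d(px).astype(float)
    d=np.c_[(px[:,0]-f['cx'])/fl,(px[:,1]-f['cy'])/fl,np.ones(len(px))]@A.T
    return o+d*((z-o[2])/d[:,2])[:,None]
def proj(s,f,P):
    fl,A,o=cam(s,f); c=(np.atleast_2d(P)-o)@A
    return np.c_[c[:,0]/c[:,2]*fl+f['cx'],c[:,1]/c[:,2]*fl+f['cy']]
E
python3 - <<'E'
from h import *
for n in('top','scene'):
    s,f=grab(n,n+'0'); print(n,f['fovy'],f['cx'],f['cy'],cam(s,f)[2],f['pixels'].shape)
print(s)
E
```

```text
pics
top 53.55769166863686 278.3800623661475 211.03022442436813 [0.36504718 0.00655577 1.00584778] (420, 560, 3)
scene 51.05008830880263 279.9650218175816 215.37622770166885 [ 1.06788271 -0.69585666  0.67711274] (420, 560, 3)
{'clock': 0.05, 'qpos': array([-1.32822332,  0.52201279, -0.03628515,  1.59997982,  0.02120344,
        1.02109009, -0.11280024]), 'qd': array([-0.0016693 , -0.00010316,  0.00046733, -0.00023622,  0.00010713,
       -0.00083354, -0.00196212]), 'joint_efforts': array([ 4.85307348e-03, -9.29448009e+01,  1.98739350e+00, -3.70981157e+01,
        1.82992977e-02,  5.27643468e-03, -4.45683929e-05]), 'position': array([0.19227095, 0.59435317, 0.23073706]), 'tool_rot': array([-3.14049214e+00,  1.01873101e-04,  2.82877414e+00]), 'force': array([0.48057593, 0.46168011, 0.40079946]), 'moment': array([ 0.03023677, -0.0592976 , -0.00044476]), 'finger_force': 0.0, 'grip_width': 0.08522339277317177}
```

View pics/top0.png

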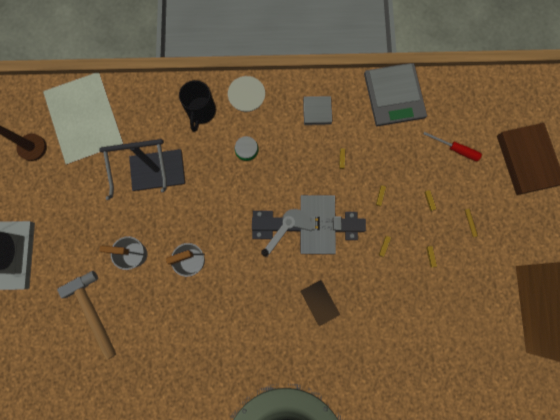

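View pics/scene0.png

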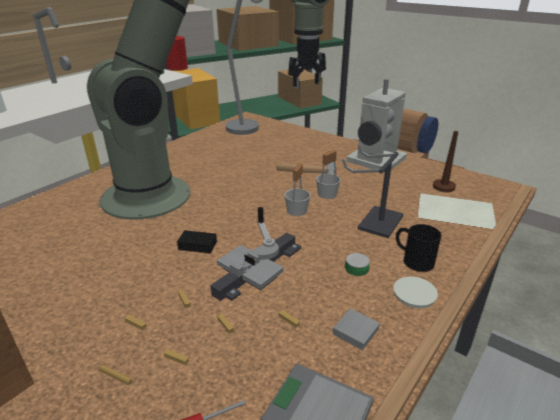

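The top view shows five short brass bars at about (342,158), (381,195), (430,201), (384,246) and (432,257), with the longer round rod at (471,222). The vice channel is at about (318,224), the cam pivot at (290,221) and the knob at (265,252), which puts the lever near 2.4 rad. The pails are at (127,253) and (187,260), and the hook tips at (110,195) and (163,190).

```bash
cat >> h.py <<'E'
def bars(s,f,z=0.012,amin=40,roi=None):
    hsv=cv2.cvtColor(f['pixels'],cv2.COLOR_RGB2HSV)
    m=cv2.inRange(hsv,(21,150,60),(32,255,255)); m=cv2.morphologyEx(m,cv2.MORPH_CLOSE,np.ones((3,3)))
    n,l,st,c=cv2.connectedComponentsWithStats(m); out=[]
    for i in range(1,n):
        if st[i,4]<amin: continue
        r=cv2.minAreaRect(np.argwhere(l==i)[:,::-1].astype(np.float32)); b=cv2.boxPoints(r)
        w=ray(s,f,b,z)[:,:2]; e=[w[1]-w[0],w[2]-w[1]]; k=int(np.linalg.norm(e[1])>np.linalg.norm(e[0]))
        out.append((c[i].round(1),w.mean(0).round(4),round(float(np.linalg.norm(e[k])),3),round(float(np.linalg.norm(e[1-k])),3),round(float(np.arctan2(e[k][1],e[k][0])%np.pi),3)))
    return out
E
python3 - <<'E'
from h import *
s,f=grab('top')
for b in bars(s,f): print(*b)
s2,f2=grab('scene')
print('scene')
for b in bars(s2,f2): print(*b)
print('pivot',ray(s,f,(290,221),.05),'knob',ray(s,f,(265,252),.098),'bed',ray(s,f,[(301,196),(335,196),(335,253),(301,253)],.03))
print('foot',ray(s,f,[(131,153),(182,151),(184,185),(133,188)],.005)); print('bar',ray(s,f,[(101,150),(163,142)],.194),'tips',ray(s,f,[(110,194),(164,189)],.196))
print('grips',ray(s,f,[(114,250),(180,257)],.144),'pails',ray(s,f,[(127,253),(187,260)],.055))
im=f['pixels'][:,:,::-1]
a=cv2.resize(im[120:300,80:205],None,fx=3.2,fy=3.2,interpolation=3); b=cv2.resize(im[180:270,240:375],None,fx=2.9,fy=2.9,interpolation=3)
C=np.zeros((576,800,3),np.uint8); C[:a.shape[0],:a.shape[1]]=a; C[:b.shape[0],402:402+b.shape[1]]=b[:,:398]; cv2.imwrite('pics/c1.png',C)
E
```

```text
[341.9 157.9] [ 0.673  -0.1582] 0.046 0.01 3.091
[380.5 195.3] [ 0.5761 -0.2475] 0.049 0.012 2.825
[430.1 200.1] [ 0.5614 -0.3677] 0.049 0.014 0.209
[470.7 222. ] [ 0.505  -0.4609] 0.066 0.01 0.196
[384.6 245.7] [ 0.4527 -0.2491] 0.048 0.012 2.723
[431.2 256.1] [ 0.4252 -0.3587] 0.047 0.013 0.133
scene
[ 90.9 151.6] [-0.4284  0.0838] 0.353 0.033 2.655
pivot [[ 0.51179384 -0.02362916  0.05      ]] knob [[0.43737691 0.03419294 0.098     ]] bed [[ 0.57488615 -0.05229032  0.03      ]
 [ 0.5730525  -0.13379456  0.03      ]
 [ 0.4367772  -0.12746502  0.03      ]
 [ 0.43856535 -0.04792175  0.03      ]]
foot [[0.69997125 0.36858215 0.005     ]
 [0.70232452 0.24090032 0.005     ]
 [0.61454462 0.23435622 0.005     ]
 [0.60976486 0.3600596  0.005     ]]
bar [[0.64446784 0.36152241 0.194     ]
 [0.65868933 0.23579915 0.194     ]] tips [[0.55181845 0.33792048 0.196     ]
 [0.55962108 0.23065245 0.196     ]]
grips [[0.44486667 0.3451394  0.144     ]
 [0.42735599 0.20830688 0.144     ]] pails [[0.44559913 0.35014417 0.055     ]
 [0.42663349 0.21309967 0.055     ]]
```

View pics/c1.png

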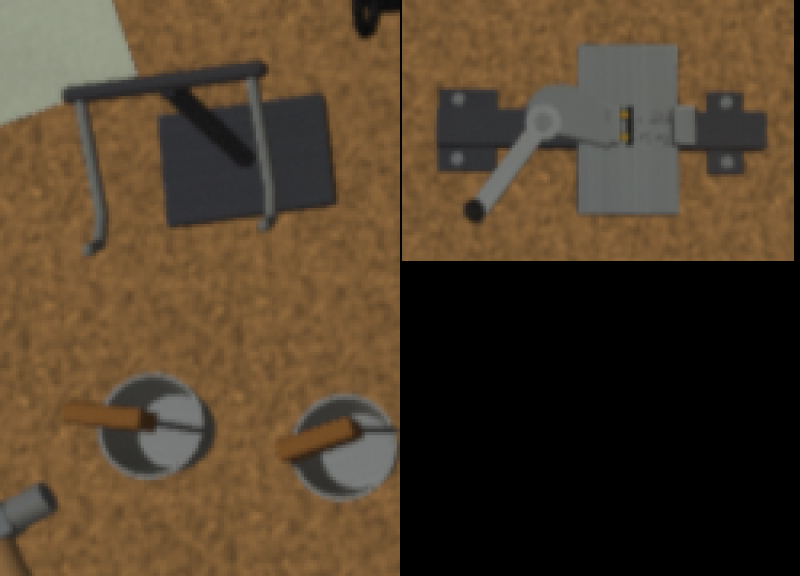

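```bash
cat >> h.py <<'E'
def go(x,y,z,yaw=None,first=False,half=True):
    """units to target from measured pose; turn after shift unless first=True"""
    s=bot.observe(); T=R.from_euler('xyz',s['tool_rot']).as_matrix(); p=s['position']; cy=np.arctan2(T[1,0],T[0,0])
    t=0
    if yaw is not None:
        t=-(yaw-cy); per=np.pi if half else 2*np.pi; t=(t+per/2)%per-per/2
    ps=cy-(t if first else 0); d=np.array([x,y,z])-p; c,sn=np.cos(ps),np.sin(ps)
    print('pos',p.round(4),'yaw',round(cy,3),'q7',round(s['qpos'][6],2),'units x,y,z',np.round(np.array([d[0]*c+d[1]*sn,d[0]*sn-d[1]*c,-d[2]])/.03,2),'turn',round(t/.08,2),'t',s['clock'])
E
python3 -c "
from h import *
go(.437,.034,.2,2.46,half=False)"
```

```text
pos [0.1923 0.5945 0.231 ] yaw 2.829 q7 -0.11 units x,y,z [-13.51 -15.27   1.03] turn 4.61 t 0.2
```

jog_arm:
  motion:
    - [-0.75,-0.85,0,0,1]
    - [-0.75,-0.85,0,0,1]
    - [-0.75,-0.85,0,0,1]
    - [-0.75,-0.85,0,0,1]
    - [-0.75,-0.85,0,0,1]
    - [-0.75,-0.85,0,0,1]
    - [-0.75,-0.85,0,0,1]
    - [-0.75,-0.85,0,0,1]
    - [-0.75,-0.85,0,0,1]
    - [-0.75,-0.85,0,0,1]
    - [-0.75,-0.85,0,0,1]
    - [-0.75,-0.85,0,0,1]

```text
clock: 1.4
position: [0.3554, 0.2191, 0.2314]
tool_rot: [3.141, 0.0, 2.829]
force: [1.6, 0.9, 0.3]
grip_width: 0.0856
finger_force: 0.0
```

jog_arm:
  motion:
    - [-0.75,-0.85,0,0,1]
    - [-0.75,-0.85,0,0,1]
    - [-0.75,-0.85,0,0.5,1]
    - [-0.75,-0.85,0.2,0.5,1]
    - [-0.75,-0.85,0.2,0.9,1]
    - [-0.75,-0.85,0.2,0.9,1]
    - [0,0,0.2,0.9,1]
    - [0,0,0.2,0.9,1]
    - [0,0,0,0,1]

```text
clock: 2.3
position: [0.4274, 0.0299, 0.2008]
tool_rot: [-3.141, -0.001, 2.459]
force: [-0.2, -0.3, 0.7]
grip_width: 0.0853
finger_force: 0.0
```

```bash
python3 -c "
from h import *
go(.437,.034,.2,2.46,half=False)
s,f=grab('wrist','w1'); print(np.array(f['mount']).round(3),f['fovy'])
print(proj(s,f,[(.437,.034,.098),(.512,-.0236,.05),(.5058,-.0904,.03)]))"
```

```text
pos [0.4274 0.0299 0.2008] yaw 2.459 q7 0.8 units x,y,z [-0.16  0.31  0.03] turn -0.01 t 2.3
[[ 0.    -0.946 -0.325  0.083]
 [ 1.     0.    -0.001  0.001]
 [ 0.001 -0.325  0.946 -0.143]
 [ 0.     0.     0.     1.   ]] 60.780784361114065
[[288.77086592 211.73904   ]
 [288.95610528 289.07778792]
 [233.76152421 310.11060404]]
```

View pics/w1.png

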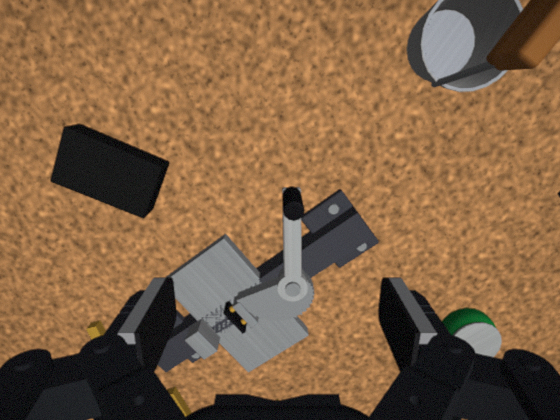

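The wrist view shows the knob top at about (292,209), the pivot at (292,289), and the bed just below the channel at about (233,310).

```bash
python3 -c "
from h import *
s,f=grab('wrist')
k=ray(s,f,(292.5,209),.098)[0];print(k, ray(s,f,[(292,289)],.056), ray(s,f,[(226,236),(172,272),(308,338),(249,371)],.03))
go(k[0],k[1],.064,2.46,half=False)"
```

```text
[0.4373467  0.03761236 0.098     ] [[ 0.51125555 -0.01882547  0.056     ]] [[ 0.43940866 -0.04122902  0.03      ]
 [ 0.43488359 -0.10858924  0.03      ]
 [ 0.58215494 -0.05164642  0.03      ]
 [ 0.57637926 -0.12885052  0.03      ]]
pos [0.4277 0.0302 0.2014] yaw 2.463 q7 0.8 units x,y,z [-0.09  0.39  4.58] turn 0.04 t 2.4
```

jog_arm:
  motion:
    - [-0.1,0.4,0,0,1]
    - [0,0,0.9,0,1]
    - [0,0,0.9,0,1]
    - [0,0,0.9,0,1]
    - [0,0,0.9,0,1]
    - [0,0,0.9,0,1]
    - [0,0,0,0,0.1]
    - [0,0,0,0,0.1]
    - [0,0,0,0,0.1]
    - [0,0,0,0,0.1]
    - [0,0,0,0,0.1]
    - [0,0,0,0,0.1]
  newtons: 30

```text
clock: 3.6
position: [0.4381, 0.0377, 0.0672]
tool_rot: [3.14, 0.001, 2.461]
force: [-2.6, 0.2, 12.7]
grip_width: 0.0151
finger_force: 29.2
```

```bash
python3 -c "
from h import *
s=bot.observe(); print(s['position'],s['grip_width'],s['finger_force'],s['force'],s['tool_rot'])"
```

```text
[0.43812075 0.03774968 0.06719462] 0.01505367491139979 29.193075299263 [-2.56889262  0.19950159 12.70588022] [3.14033591e+00 7.43750430e-04 2.46091416e+00]
```

jog_arm:
  motion:
    - [0,0,-0.12,0,0.1]
    - [-0.005,0.12,0,0.5,0.1]
    - [-0.01,0.24,0,1,0.1]
    - [-0.01,0.24,0,1,0.1]
    - [-0.01,0.24,0,1,0.1]
    - [-0.01,0.24,0,1,0.1]
    - [-0.01,0.24,0,1,0.1]
    - [-0.01,0.24,0,1,0.1]
    - [-0.01,0.24,0,1,0.1]

```text
clock: 4.5
position: [0.481, 0.0681, 0.07]
tool_rot: [-3.14, -0.002, 1.859]
force: [-6.6, 3.5, -3.4]
grip_width: 0.0149
finger_force: 33.1
```

jog_arm:
  motion:
    - [-0.01,0.24,0,1,0.1]
    - [-0.01,0.24,0,1,0.1]
    - [-0.01,0.24,0,1,0.1]
    - [-0.01,0.24,0,1,0.1]
    - [-0.01,0.24,0,1,0.1]
    - [-0.01,0.24,0,1,0.1]
    - [-0.01,0.24,0,1,0.1]
    - [-0.01,0.24,0,1,0.1]
    - [-0.01,0.24,0,1,0.1]
    - [-0.01,0.24,0,1,0.1]
    - [-0.01,0.24,0,1,0.1]
    - [0,0,0,0,0.1]

```text
clock: 5.7
position: [0.559, 0.0576, 0.0701]
tool_rot: [-3.141, -0.003, 0.98]
force: [8.6, 9.6, -9.9]
grip_width: 0.0147
finger_force: 32.3
```

```bash
python3 -c "
from h import *
s=bot.observe(); d=s['position'][:2]-np.array([.511,-.019]); print(np.hypot(*d),np.arctan2(d[1],d[0]),s['tool_rot'],s['force'],s['qpos'][6])"
```

```text
0.09036838190442303 1.0108299299675396 [-3.14138244e+00 -2.52836986e-03  9.79505905e-01] [ 8.6131838   9.59735083 -9.93266809] -0.19737044342206148
```

jog_arm:
  motion:
    - [0.03,0.24,0,1,0.1]
    - [0.01,0.24,0,1,0.1]
    - [0,0.24,0,1,0.1]
    - [-0.01,0.24,0,1,0.1]
    - [-0.01,0.24,0,1,0.1]
    - [-0.01,0.24,0,1,0.1]
    - [-0.01,0.24,0,1,0.1]
    - [-0.01,0.24,0,1,0.1]
    - [-0.01,0.24,0,1,0.1]
    - [-0.01,0.24,0,1,0.1]
    - [-0.01,0.24,0,1,0.1]

```text
clock: 6.8
position: [0.5994, -0.0073, 0.0701]
tool_rot: [-3.14, -0.001, 0.099]
force: [6.1, 5.4, -8.0]
grip_width: 0.0148
finger_force: 32.5
```

```bash
python3 -c "
from h import *
s=bot.observe(); d=s['position'][:2]-np.array([.511,-.019]); print(np.hypot(*d),np.arctan2(d[1],d[0]),s['tool_rot'],s['force'],s['qpos'][6])"
```

```text
0.08914761274397012 0.13175066798637217 [-3.13976823e+00 -1.37688895e-03  9.91969535e-02] [ 6.13204282  5.39451391 -8.04584059] -0.8136817731318862
```

jog_arm:
  motion:
    - [0,0.24,0,1,0.1]
    - [0,0.2,0,0.8,0.1]
    - [0,0.12,0,0,0.1]
    - [0,0.08,0,0,0.1]
    - [0,0,0,0,0.1]

```text
clock: 7.3
position: [0.6, -0.0218, 0.07]
tool_rot: [-3.133, 0.0, -0.039]
force: [3.8, 28.0, 1.2]
grip_width: 0.0144
finger_force: 34.1
```

```bash
python3 -c "
from h import *
s=bot.observe(); d=s['position'][:2]-np.array([.511,-.019]); print(np.hypot(*d),np.arctan2(d[1],d[0]),s['tool_rot'],s['force'],s['qpos'][6])"
```

```text
0.0890196985072461 -0.03177720003854912 [-3.13303056e+00  3.61464812e-04 -3.89350865e-02] [ 3.79474933 27.96699636  1.17234845] -0.9010215782608452
```

jog_arm:
  motion:
    - [0,-0.15,0,0,0.1]
    - [0,0,0,0,0.8]
    - [0,0,0,0,0.8]
    - [0,0,0,0,0.8]
    - [0,0,-0.9,0,0.8]
    - [0,0,-0.9,0,0.8]
    - [0,0,-1,0,1]
    - [-0.8,0.6,-1,0,1]
    - [-0.8,0.6,-1,0,1]
    - [-0.8,0.6,0,0,1]
    - [-0.6,0.5,0,0,1]
    - [0,0,0,0,1]

```text
clock: 8.5
position: [0.5043, -0.0903, 0.2145]
tool_rot: [-3.141, -0.0, -0.047]
force: [-0.1, 0.9, 0.3]
grip_width: 0.085
finger_force: 0.0
```

```bash
python3 -c "
from h import *
s,f=grab('wrist','w2'); print(s['position'],s['tool_rot'])
s2,f2=grab('top','top2')
for b in bars(s2,f2): print(*b)
def P(x,y,z):
    c,sn=np.cos(-.035),np.sin(-.035); return (.5077+c*x-sn*y,-.0866+sn*x+c*y,z)
print(proj(s,f,[P(.07,.041,.03),P(-.07,.041,.03),P(-.07,-.041,.03),P(.07,-.041,.03),P(.015,-.036,.052),P(-.015,-.036,.052),P(.015,.036,.05),P(-.015,.036,.05),P(.09,.068,.098)]).round(0))
"
```

```text
[ 0.50430341 -0.09032857  0.2145046 ] [-3.14060387e+00 -1.79355366e-04 -4.69177662e-02]
[430.1 200. ] [ 0.5616 -0.3679] 0.049 0.013 0.233
[470.8 222.3] [ 0.5046 -0.4611] 0.065 0.009 0.22
[384.6 245.6] [ 0.4533 -0.2494] 0.048 0.012 2.733
[431.3 256.3] [ 0.4252 -0.3587] 0.047 0.013 0.126
[[225.  98.]
 [233. 244.]
 [315. 243.]
 [319.  97.]
 [314. 164.]
 [313. 197.]
 [231. 165.]
 [233. 197.]
 [170.  71.]]
```

View pics/w2.png

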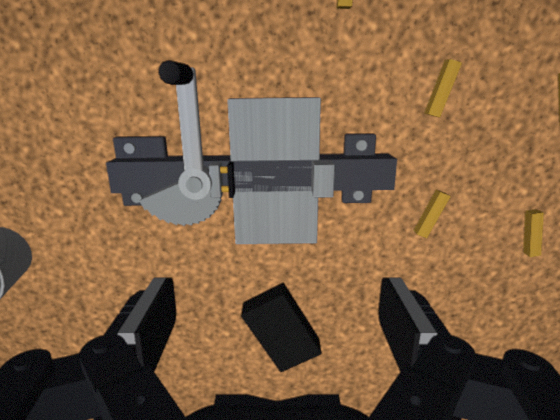

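The wrist view shows the lever fully open with the knob at (178,71). The bed corners are at (228,98), (320,98), (235,243) and (317,243), which puts the bed centre near (0.5075, -0.088) with yaw -0.035. Next I move over the first bar.

jog_arm:
  motion:
    - [0.45,0.85,0,0,1]
    - [0.45,0.85,0,0,1]
    - [0.45,0.85,0,0,1]
    - [0.45,0.85,0,0,1]
    - [0.42,0.85,0,0,1]
    - [0.42,0.85,0,0,1]
    - [0,0,0,-1,1]
    - [0,0,0,-1,1]
    - [0,0,0,-1,1]
    - [0,0,0,-1,1]
    - [0,0,0,-1,1]
    - [0,0,0,-1,1]

```text
clock: 9.8
position: [0.5796, -0.2442, 0.2135]
tool_rot: [-3.141, 0.0, 0.441]
force: [0.1, -0.9, -0.6]
grip_width: 0.0851
finger_force: 0.0
```

jog_arm:
  motion:
    - [0,0,0.3,-1,1]
    - [0,0,0.3,-1,1]
    - [0,0,0.3,-1,1]
    - [0,0,0.3,-1,1]
    - [0,0,0.3,-1,1]
    - [0,0,0.3,-1,1]
    - [0,0,0.3,-1,1]
    - [0,0,0,-1,1]
    - [0,0,0,-1,1]
    - [0,0,0,-1,1]
    - [0,0,0,-0.3,1]
    - [0,0,0,0,1]

```text
clock: 11.0
position: [0.5793, -0.2445, 0.1507]
tool_rot: [-3.141, -0.0, 1.26]
force: [0.1, 0.5, -0.0]
grip_width: 0.0855
finger_force: 0.0
```

```bash
cat >> h.py <<'E'
def pick(exp=None,save=None,z=.003,off=.0045):
    """nearest full bar to exp (or TCP) in the wrist view -> units to go"""
    s,f=grab('wrist',save); e=np.array(exp if exp is not None else s['position'][:2])
    L=bars(s,f,.010,150); L=[b for b in L if .04<b[2]<.06]
    for b in L: print(*b)
    b=min(L,key=lambda b:np.hypot(*(b[1]-e))); ps=b[4]-np.pi/2 
    if ps<0: ps+=np.pi
    t=b[1]+off*np.array([np.cos(ps),np.sin(ps)]); print('bar',b[1],'yaw',ps); go(*t,z,ps)
VB=np.array([.5075,-.088]); VY=-.035
def place(yv,z,xv=0,off=.0045):
    c,sn=np.cos(VY),np.sin(VY); t=VB+np.array([c*xv-sn*(yv+off),sn*xv+c*(yv+off)]); go(*t,z,np.pi/2+VY)
E
python3 -c "
from h import *
pick(save='w3')"
```

```text
[363.9  42.4] [ 0.6738 -0.1569] 0.051 0.012 3.053
[274.9 194.5] [ 0.5772 -0.2466] 0.049 0.013 2.831
[138.7 237.5] [ 0.4542 -0.2473] 0.05 0.015 2.727
[299.8 315.2] [ 0.5629 -0.3651] 0.049 0.017 0.223
bar [ 0.5772 -0.2466] yaw 1.2602036732051034
pos [ 0.5792 -0.2446  0.1507] yaw 1.259 q7 0.39 units x,y,z [ 0.07 -0.04  4.92] turn -0.01 t 11.05
```

View pics/w3.png

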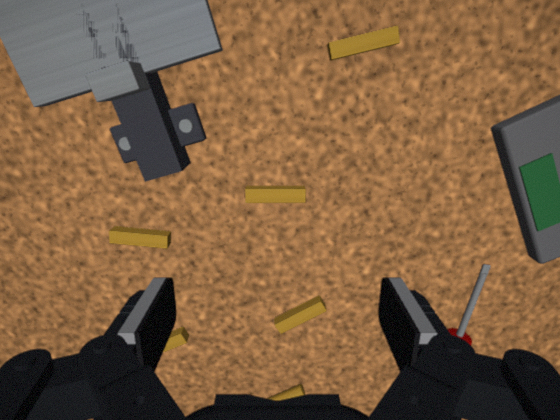

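The bar sits at (275,194), centred between the fingers, and all five bars agree with the top view. I'll descend and grip it by its ends.

jog_arm:
  motion:
    - [0.07,-0.04,0.9,0,1]
    - [0,0,0.9,0,1]
    - [0,0,0.9,0,1]
    - [0,0,0.9,0,1]
    - [0,0,0.9,0,1]
    - [0,0,0.4,0,1]
    - [0,0,0,0,0.4]
    - [0,0,0,0,0.4]
    - [0,0,0,0,0.4]
    - [0,0,0,0,0.4]
  newtons: 40

```text
clock: 12.05
position: [0.5791, -0.2427, 0.0056]
tool_rot: [3.14, -0.0, 1.26]
force: [-1.7, -0.5, 6.6]
grip_width: 0.0476
finger_force: 40.0
```

```bash
python3 -c "
from h import *
s,f=grab('wrist','w4'); print(s['finger_force'])
place(-.028,.12)"
```

```text
40.01448154449463
pos [ 0.5791 -0.2427  0.0056] yaw 1.26 q7 0.48 units x,y,z [ 3.43 -3.64 -3.81] turn -3.44 t 12.1
```

View pics/w4.png

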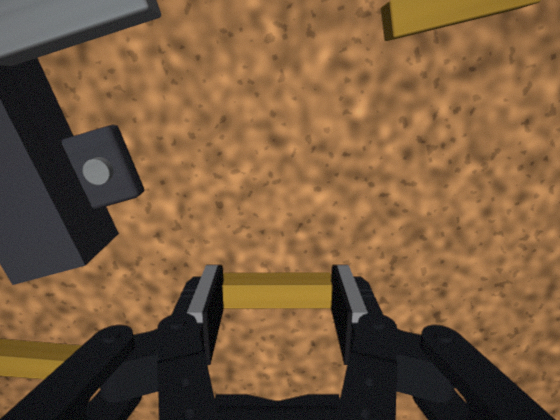

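```bash
python3 -c "
from h import *
s,f=grab('wrist'); T=R.from_euler('xyz',s['tool_rot']).as_matrix()
for P in [(0,0,0),(.011,.025,0),(-.011,.025,0),(.011,.025,-.019),(-.011,.025,-.019),(-.0045,.025,-.007),(-.0105,0,-.007),(.0015,0,-.007)]: print(P,proj(s,f,s['position']+T@np.array(P)).round(0))
print(bars(s,f,.012,300))"
```

```text
(0, 0, 0) [[275. 280.]]
(0.011, 0.025, 0) [[332. 258.]]
(-0.011, 0.025, 0) [[329. 301.]]
(0.011, 0.025, -0.019) [[339. 280.]]
(-0.011, 0.025, -0.019) [[336. 327.]]
(-0.0045, 0.025, -0.007) [[332. 297.]]
(-0.0105, 0, -0.007) [[275. 309.]]
(0.0015, 0, -0.007) [[275. 285.]]
[(array([442.5,  12.5]), array([ 0.6727, -0.1623]), 0.051, 0.012, 2.832), (array([277.4, 292.6]), array([ 0.5794, -0.2443]), 0.047, 0.017, 2.83), (array([ 30.2, 359. ]), array([ 0.4604, -0.2459]), 0.036, 0.022, 2.734)]
```

The bar is held by its ends, but only by the pad tips. I'll regrip 5 mm lower.

jog_arm:
  motion:
    - [0,0,0,0,0.7]
    - [0,0,0.18,0,0.7]
    - [0,0,0,0,0.4]
    - [0,0,0,0,0.4]
    - [0,0,0,0,0.4]

```text
clock: 12.65
position: [0.5785, -0.2423, -0.0015]
tool_rot: [-3.142, -0.0, 1.261]
force: [0.3, 0.7, 1.9]
grip_width: 0.0486
finger_force: 41.5
```

```bash
python3 -c "
from h import *
s=bot.observe(); print(s['finger_force'],s['force'])
place(-.028,.12)"
```

```text
41.49482309818268 [0.31512466 0.73397649 1.90306801]
pos [ 0.5785 -0.2423 -0.0015] yaw 1.261 q7 0.49 units x,y,z [ 3.42 -3.61 -4.05] turn -3.44 t 12.65
```

jog_arm:
  motion:
    - [0,0,-0.8,0,0.4]
    - [0,0,-0.8,0,0.4]
    - [0,0,-0.8,0,0.4]
    - [0.68,-0.72,-0.8,0,0.4]
    - [0.68,-0.72,-0.8,0,0.4]
    - [0.68,-0.72,0,0,0.4]
    - [0.68,-0.72,0,0,0.4]
    - [0.68,-0.72,0,0,0.4]
    - [0,0,0,-0.9,0.4]
    - [0,0,0,-0.9,0.4]
    - [0,0,0,-0.9,0.4]
    - [0,0,0,-0.75,0.4]

```text
clock: 13.85
position: [0.5066, -0.1122, 0.1185]
tool_rot: [3.142, 0.0, 1.54]
force: [-0.2, -0.4, -0.0]
grip_width: 0.0485
finger_force: 41.7
```

jog_arm:
  motion:
    - [0,0,0.5,0,0.4]
    - [0,0,0.5,0,0.4]
    - [0,0,0,0,0.4]

```text
clock: 14.15
position: [0.5058, -0.1122, 0.0873]
tool_rot: [-3.139, -0.0, 1.537]
force: [0.5, 0.1, 0.1]
grip_width: 0.0486
finger_force: 41.7
```

```bash
python3 -c "
from h import *
s,f=grab('wrist','w5'); 
for b in bars(s,f,s['position'][2]+.0135,300): print(*b)
place(-.028,.0290)
def P(x,y,z):
    c,sn=np.cos(VY),np.sin(VY); return (VB[0]+c*x-sn*y,VB[1]+sn*x+c*y,z)
im=f['pixels'][:,:,::-1].copy()
for q in proj(s,f,[P(.07,.041,.03),P(-.07,.041,.03),P(-.07,-.041,.03),P(.07,-.041,.03),P(.015,-.036,.052),P(-.015,-.036,.052),P(.015,.036,.05),P(-.015,.036,.05)]): cv2.circle(im,(int(q[0]),int(q[1])),3,(0,0,255),1)
cv2.imwrite('pics/w5.png',im)"
```

```text
[521.  270.1] [ 0.6057 -0.1027] 0.032 0.01 3.056
[277.2 301.5] [ 0.5066 -0.1139] 0.048 0.018 3.109
[226.9 383. ] [ 0.4815 -0.1578] 0.02 0.012 2.743
pos [ 0.5062 -0.1124  0.0881] yaw 1.536 q7 0.51 units x,y,z [0.03 0.02 1.97] turn 0.01 t 14.2
```

View pics/w5.png

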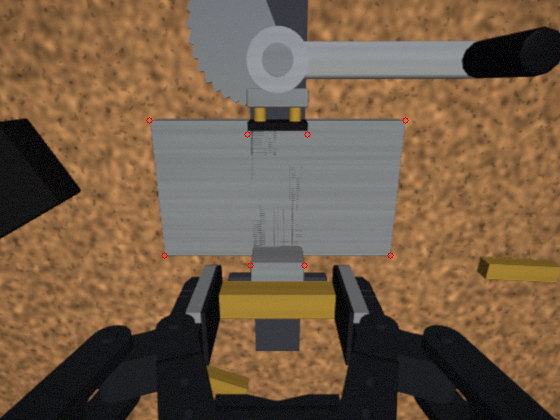

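The overlay matches the bed corners and jaws to about 1 mm, so I place this bar.

jog_arm:
  motion:
    - [0.05,0.02,0.6,0,0.4]
    - [0,0,0.7,0,0.4]
    - [0,0,0.4,0,0.4]
    - [0,0,0.25,0,0.4]
    - [0,0,0,0,0.4]

```text
clock: 14.7
position: [0.5071, -0.1109, 0.0298]
tool_rot: [-3.141, -0.0, 1.537]
force: [0.1, 0.9, -0.9]
grip_width: 0.0484
finger_force: 41.7
```

```bash
python3 -c "
from h import *
s=bot.observe();print(s['force']); place(-.0275,.0290)"
```

```text
[ 0.08167042  0.93688308 -0.9296236 ]
pos [ 0.5071 -0.1109  0.0298] yaw 1.537 q7 0.57 units x,y,z [-0.   -0.01  0.03] turn 0.01 t 14.7
```

jog_arm:
  motion:
    - [0,0,0.04,0,0.4]
    - [0,0,0,0,0.75]
    - [0,0,0,0,0.75]
    - [0,0,0,0,0.75]
    - [0,0,-0.5,0,0.75]
    - [0,0,-0.8,0,0.75]
    - [0,0,-0.9,0,1]
    - [0,0,-0.9,0,1]
    - [0,0,-0.9,0,1]

```text
clock: 15.6
position: [0.5072, -0.1108, 0.1501]
tool_rot: [3.141, 0.0, 1.537]
force: [0.8, 0.2, 0.4]
grip_width: 0.0852
finger_force: 0.0
```

jog_arm:
  motion:
    - [-0.75,-0.26,0,0,1]
    - [-0.75,-0.26,0,0,1]
    - [-0.75,-0.26,0,0,1]
    - [-0.75,-0.26,0,0,1]
    - [-0.75,-0.26,0,0,1]
    - [-0.75,-0.26,0,0,1]
    - [0,0,0,1,1]
    - [0,0,0,1,1]
    - [0,0,0,1,1]
    - [0,0,0,1,1]
    - [0,0,0,0.7,1]
    - [0,0,0,0,1]

```text
clock: 16.8
position: [0.456, -0.2441, 0.1489]
tool_rot: [3.142, 0.0, 1.16]
force: [-0.5, 1.1, 0.1]
grip_width: 0.0856
finger_force: 0.0
```

```bash
python3 -c "
from h import *
pick(z=-.0015)"
```

```text
[275.8 197.5] [ 0.4535 -0.2475] 0.049 0.013 2.705
[442.7 266.5] [ 0.563 -0.365] 0.049 0.018 0.221
[297.  310.8] [ 0.4267 -0.3561] 0.051 0.017 0.121
bar [ 0.4535 -0.2475] yaw 1.1342036732051035
pos [ 0.456  -0.2441  0.1489] yaw 1.162 q7 0.43 units x,y,z [ 0.01 -0.03  5.01] turn 0.35 t 16.85
```

jog_arm:
  motion:
    - [0,-0.03,0.9,0.35,1]
    - [0,0,0.9,0,1]
    - [0,0,0.9,0,1]
    - [0,0,0.9,0,1]
    - [0,0,0.9,0,1]
    - [0,0,0.5,0,1]
    - [0,0,0,0,0.4]
    - [0,0,0,0,0.4]
    - [0,0,0,0,0.4]
    - [0,0,0,0,0.4]
    - [0,0,-0.8,0,0.4]
    - [0,0,-0.8,0,0.4]

```text
clock: 18.05
position: [0.4552, -0.2438, 0.0483]
tool_rot: [3.141, -0.0, 1.133]
force: [0.3, 0.4, -0.7]
grip_width: 0.0487
finger_force: 42.0
```

jog_arm:
  motion:
    - [0,0,-0.8,0,0.4]
    - [0,0,-0.7,0,0.4]
    - [0,0,0,0,0.4]

```text
clock: 18.35
position: [0.4566, -0.2443, 0.0951]
tool_rot: [3.137, -0.001, 1.133]
force: [0.6, -0.8, -1.2]
grip_width: 0.0484
finger_force: 42.1
```

```bash
python3 -c "
from h import *
place(-.0142,.09)"
```

```text
pos [ 0.4566 -0.2443  0.0951] yaw 1.133 q7 0.48 units x,y,z [ 5.14 -0.54  0.17] turn -5.03 t 18.35
```

jog_arm:
  motion:
    - [0.85,-0.09,0,0,0.4]
    - [0.85,-0.09,0,0,0.4]
    - [0.85,-0.09,0,0,0.4]
    - [0.85,-0.09,0,0,0.4]
    - [0.85,-0.09,0,0,0.4]
    - [0.85,-0.09,0.17,0,0.4]
    - [0,0,0,-1,0.4]
    - [0,0,0,-1,0.4]
    - [0,0,0,-1,0.4]
    - [0,0,0,-1,0.4]
    - [0,0,0,-1,0.4]
    - [0,0,0,0,0.4]

```text
clock: 19.55
position: [0.5055, -0.0983, 0.0871]
tool_rot: [3.141, -0.0, 1.534]
force: [-0.5, 0.4, -0.4]
grip_width: 0.0484
finger_force: 42.1
```

```bash
python3 -c "
from h import *
s,f=grab('wrist','w6')
place(-.0142,.0288)"
```

```text
pos [ 0.5055 -0.0983  0.087 ] yaw 1.531 q7 0.5 units x,y,z [0.02 0.06 1.94] turn -0.06 t 19.6
```

View pics/w6.png

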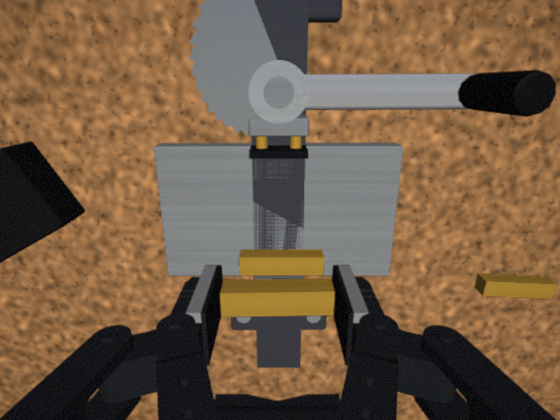

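Bar 1 lies on the bed but about 1.5 mm to the +x side: its centre is at u = 281 and the bed's at 278. I'll set down this bar and the rest 1.5 mm further towards -x, then true up bar 1 later by squeezing it.

jog_arm:
  motion:
    - [0.02,0.01,0.6,0,0.4]
    - [0,0,0.7,0,0.4]
    - [0,0,0.4,0,0.4]
    - [0,0,0.23,0,0.4]
    - [0,0,0,0,0.4]

```text
clock: 20.1
position: [0.5055, -0.0978, 0.0286]
tool_rot: [-3.141, -0.0, 1.531]
force: [-0.2, -0.2, -0.1]
grip_width: 0.0485
finger_force: 47.2
```

```bash
python3 -c "
from h import *
s=bot.observe();print(s['force']); place(-.0142,.0289,-.0015)"
```

```text
[-0.1826525  -0.2052689  -0.05628361]
pos [ 0.5055 -0.0978  0.0286] yaw 1.531 q7 0.56 units x,y,z [ 0.01  0.   -0.01] turn -0.06 t 20.1
```

jog_arm:
  motion:
    - [0,0,0,0,0.75]
    - [0,0,0,0,0.75]
    - [0,0,0,0,0.75]
    - [0,0,-0.5,0,0.75]
    - [0,0,-0.8,0,0.75]
    - [0,0,-0.9,0,1]
    - [0,0,-0.9,0,1]
    - [0,0,-0.9,0,1]

```text
clock: 20.9
position: [0.5056, -0.0978, 0.1501]
tool_rot: [3.141, 0.0, 1.532]
force: [0.7, 0.4, 0.2]
grip_width: 0.0853
finger_force: 0.0
```

jog_arm:
  motion:
    - [-0.86,-0.23,0,0,1]
    - [-0.86,-0.23,0,0,1]
    - [-0.86,-0.23,0,0,1]
    - [-0.86,-0.23,0,0,1]
    - [-0.86,-0.23,0,0,1]
    - [-0.86,-0.23,0,0,1]
    - [-0.86,-0.23,0,0,1]
    - [-0.86,-0.23,0,0,1]
    - [-0.86,-0.23,0,0,1]
    - [-0.86,-0.23,0,-1,1]
    - [0,0,0,-1,1]
    - [0,0,0,0,1]

```text
clock: 22.1
position: [0.4265, -0.3535, 0.1489]
tool_rot: [3.141, 0.0, 1.693]
force: [-0.4, 0.7, -1.0]
grip_width: 0.0856
finger_force: 0.0
```

```bash
python3 -c "
from h import *
pick(z=-.0013)"
```

```text
[275.1 196.7] [ 0.4258 -0.3573] 0.048 0.014 0.122
[434.1 224.6] [ 0.5628 -0.3659] 0.051 0.015 0.226
bar [ 0.4258 -0.3573] yaw 1.6927963267948964
pos [ 0.4268 -0.3529  0.1489] yaw 1.691 q7 1.05 units x,y,z [ 0.01 -0.05  5.01] turn -0.03 t 22.15
```

jog_arm:
  motion:
    - [0,-0.05,0.9,0,1]
    - [0,0,0.9,0,1]
    - [0,0,0.9,0,1]
    - [0,0,0.9,0,1]
    - [0,0,0.9,0,1]
    - [0,0,0.5,0,1]
    - [0,0,0,0,0.4]
    - [0,0,0,0,0.4]
    - [0,0,0,0,0.4]
    - [0,0,0,0,0.4]
    - [0,0,-0.8,0,0.4]
    - [0,0,-0.8,0,0.4]

```text
clock: 23.35
position: [0.4254, -0.3532, 0.0481]
tool_rot: [3.141, 0.0, 1.692]
force: [0.7, 0.7, -0.2]
grip_width: 0.0486
finger_force: 41.9
```

jog_arm:
  motion:
    - [0,0,-0.8,0,0.4]
    - [0,0,-0.7,0,0.4]
    - [0,0,0,0,0.4]

```text
clock: 23.65
position: [0.4268, -0.354, 0.0952]
tool_rot: [3.138, 0.003, 1.693]
force: [-0.2, -0.9, -2.0]
grip_width: 0.0485
finger_force: 42.0
```

```bash
python3 -c "
from h import *
place(-.0009,.09,-.0015)"
```

```text
pos [ 0.4268 -0.354   0.0952] yaw 1.693 q7 1.11 units x,y,z [8.6  3.72 0.17] turn 1.96 t 23.65
```

jog_arm:
  motion:
    - [0.86,0.37,0,0,0.4]
    - [0.86,0.37,0,0,0.4]
    - [0.86,0.37,0,0,0.4]
    - [0.86,0.37,0,0,0.4]
    - [0.86,0.37,0,0,0.4]
    - [0.86,0.37,0,0,0.4]
    - [0.86,0.37,0,0,0.4]
    - [0.86,0.37,0,0,0.4]
    - [0.86,0.37,0,0,0.4]
    - [0.86,0.37,0,0,0.4]
    - [0,0,0.1,1,0.4]
    - [0,0,0.1,1,0.4]

```text
clock: 24.85
position: [0.5046, -0.0824, 0.086]
tool_rot: [3.141, -0.0, 1.531]
force: [-0.5, -0.4, -0.9]
grip_width: 0.0484
finger_force: 42.0
```

jog_arm:
  motion:
    - [0,0,0,0,0.4]
    - [0,0,0,0,0.4]

```text
clock: 25.05
position: [0.5042, -0.0835, 0.086]
tool_rot: [3.141, 0.0, 1.535]
force: [0.1, 0.4, -1.3]
grip_width: 0.0483
finger_force: 42.0
```

```bash
python3 -c "
from h import *
s,f=grab('wrist','w7')
for b in bars(s,f,.042,300): print(*b)
place(-.0009,.0289,-.0015)"
```

```text
[279.3 287.7] [ 0.5038 -0.1134] 0.067 0.042 3.106
[517.7 305.5] [ 0.6487 -0.1321] 0.047 0.015 3.067
pos [ 0.5043 -0.0836  0.086 ] yaw 1.535 q7 0.52 units x,y,z [-0.02  0.06  1.9 ] turn -0.01 t 25.1
```

View pics/w7.png

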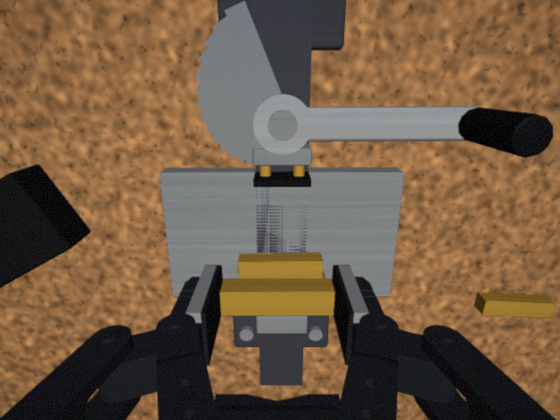

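Bar 2 is centred at u = 280 and the bed and jaws at 282, about 1 mm to the -x side. I'll use an x offset between the two for the remaining bars.

jog_arm:
  motion:
    - [-0.02,0.085,0.6,0,0.4]
    - [0,0,0.7,0,0.4]
    - [0,0,0.4,0,0.4]
    - [0,0,0.2,0,0.4]
    - [0,0,0,0,0.4]

```text
clock: 25.6
position: [0.5067, -0.0845, 0.0288]
tool_rot: [-3.141, -0.0, 1.533]
force: [-0.2, -0.1, -0.3]
grip_width: 0.0482
finger_force: 46.7
```

```bash
python3 -c "
from h import *
s=bot.observe();print(s['force']); place(-.0009,.0289,-.0007)"
```

```text
[-0.22836161 -0.12019049 -0.25374079]
pos [ 0.5067 -0.0845  0.0288] yaw 1.533 q7 0.58 units x,y,z [ 0.    0.01 -0.  ] turn -0.03 t 25.6
```

jog_arm:
  motion:
    - [0,0,0,0,0.75]
    - [0,0,0,0,0.75]
    - [0,0,0,0,0.75]
    - [0,0,-0.5,0,0.75]
    - [0,0,-0.8,0,0.75]
    - [0,0,-0.9,0,1]
    - [0,0,-0.9,0,1]
    - [0,0,-0.9,0,1]
    - [-0.9,0.2,0,0,1]

```text
clock: 26.5
position: [0.5132, -0.1088, 0.1516]
tool_rot: [3.138, -0.002, 1.538]
force: [0.3, 0.1, 0.2]
grip_width: 0.0854
finger_force: 0.0
```

jog_arm:
  motion:
    - [-0.9,0.22,0,0,1]
    - [-0.9,0.22,0,0,1]
    - [-0.9,0.22,0,0,1]
    - [-0.9,0.22,0,0,1]
    - [-0.9,0.22,0,0,1]
    - [-0.9,0.22,0,0,1]
    - [-0.9,0.22,0,0,1]
    - [-0.9,0.22,0,0,1]
    - [-1,0.22,0,-1,1]
    - [0,0,0,-1,1]
    - [0,0,0,-1,1]
    - [0,0,0,-0.3,1]

```text
clock: 27.7
position: [0.5615, -0.3597, 0.1488]
tool_rot: [3.142, -0.0, 1.799]
force: [0.5, 0.4, 0.1]
grip_width: 0.0858
finger_force: 0.0
```

jog_arm:
  motion:
    - [0,0,0,0,1]

```text
clock: 27.8
position: [0.5617, -0.3594, 0.1489]
tool_rot: [3.141, -0.0, 1.796]
force: [-0.2, -0.6, 0.6]
grip_width: 0.0856
finger_force: 0.0
```

```bash
python3 -c "
from h import *
pick(z=-.0013)"
```

```text
[276.3 200.1] [ 0.5629 -0.3661] 0.048 0.013 0.225
[200.9 283.3] [ 0.5146 -0.4581] 0.051 0.012 0.188
bar [ 0.5629 -0.3661] yaw 1.7957963267948966
pos [ 0.5617 -0.3593  0.1489] yaw 1.795 q7 1.03 units x,y,z [-0.08 -0.01  5.01] turn -0.01 t 27.85
```

jog_arm:
  motion:
    - [-0.08,-0.01,0.9,0,1]
    - [0,0,0.9,0,1]
    - [0,0,0.9,0,1]
    - [0,0,0.9,0,1]
    - [0,0,0.9,0,1]
    - [0,0,0.5,0,1]
    - [0,0,0,0,0.4]
    - [0,0,0,0,0.4]
    - [0,0,0,0,0.4]
    - [0,0,0,0,0.4]
    - [0,0,-0.8,0,0.4]
    - [0,0,-0.8,0,0.4]

```text
clock: 29.05
position: [0.5619, -0.3619, 0.048]
tool_rot: [3.142, 0.0, 1.796]
force: [0.4, 0.3, -0.3]
grip_width: 0.0481
finger_force: 41.7
```

jog_arm:
  motion:
    - [0,0,-0.8,0,0.4]
    - [0,0,-0.7,0,0.4]
    - [0,0,0,0,0.4]

```text
clock: 29.35
position: [0.5634, -0.3629, 0.0956]
tool_rot: [3.138, 0.003, 1.797]
force: [0.6, 0.2, -1.0]
grip_width: 0.0479
finger_force: 41.8
```

```bash
python3 -c "
from h import *
place(.0124,.09,-.0007)"
```

```text
pos [ 0.5634 -0.3629  0.0956] yaw 1.797 q7 1.06 units x,y,z [9.9  0.36 0.19] turn 3.26 t 29.35
```

jog_arm:
  motion:
    - [0.9,0.03,0,0,0.4]
    - [0.9,0.03,0,0,0.4]
    - [0.9,0.03,0,0,0.4]
    - [0.9,0.03,0,0,0.4]
    - [0.9,0.03,0,0,0.4]
    - [0.9,0.03,0,0,0.4]
    - [0.9,0.03,0,0,0.4]
    - [0.9,0.03,0,0,0.4]
    - [0.9,0.03,0,0,0.4]
    - [0.9,0.03,0,0,0.4]
    - [0.9,0.03,0,0,0.4]

```text
clock: 30.45
position: [0.5048, -0.0692, 0.092]
tool_rot: [3.141, -0.0, 1.797]
force: [0.5, 0.4, -0.3]
grip_width: 0.0479
finger_force: 41.7
```

jog_arm:
  motion:
    - [0,0,0.19,1,0.4]
    - [0,0,0,1,0.4]
    - [0,0,0,1,0.4]
    - [0,0,0,0.26,0.4]
    - [0,0,0,0,0.4]
    - [0,0,0,0,0.4]

```text
clock: 31.05
position: [0.5051, -0.0702, 0.0861]
tool_rot: [3.141, -0.0, 1.538]
force: [0.6, -0.8, -0.6]
grip_width: 0.0483
finger_force: 41.7
```

```bash
python3 -c "
from h import *
s,f=grab('wrist','w8')
place(.0124,.0289,-.0007)"
```

```text
pos [ 0.5051 -0.0703  0.0862] yaw 1.537 q7 0.52 units x,y,z [-0.02  0.08  1.91] turn 0.02 t 31.1
```

View pics/w8.png

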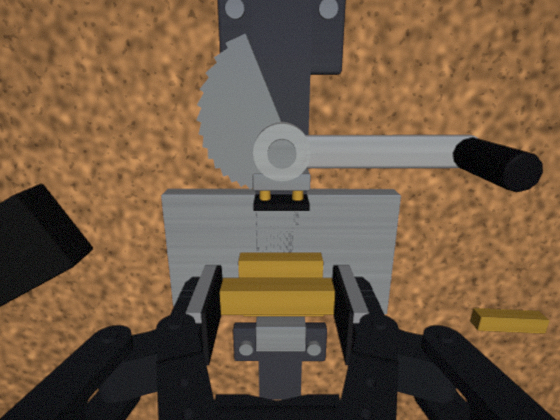

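Bar 3 (u = 280.5) is centred on the bed (u = 281), so I place this one.

jog_arm:
  motion:
    - [-0.02,0.085,0.6,0,0.4]
    - [0,0,0.7,0,0.4]
    - [0,0,0.4,0,0.4]
    - [0,0,0.2,0,0.4]
    - [0,0,0,0,0.4]

```text
clock: 31.6
position: [0.5075, -0.0711, 0.029]
tool_rot: [-3.141, -0.0, 1.536]
force: [0.1, -0.5, -0.3]
grip_width: 0.0481
finger_force: 46.6
```

```bash
python3 -c "
from h import *
s=bot.observe();print(s['force']); place(.0124,.0289,-.0007)"
```

```text
[ 0.13828278 -0.49250178 -0.33966659]
pos [ 0.5075 -0.0711  0.029 ] yaw 1.536 q7 0.58 units x,y,z [ 0. -0.  0.] turn 0.0 t 31.6
```

jog_arm:
  motion:
    - [0,0,0,0,0.75]
    - [0,0,0,0,0.75]
    - [0,0,0,0,0.75]
    - [0,0,-0.5,0,0.75]
    - [0,0,-0.8,0,0.75]
    - [0,0,-0.9,0,1]
    - [0,0,-0.9,0,1]
    - [0,0,-0.9,0,1]

```text
clock: 32.4
position: [0.5074, -0.071, 0.1503]
tool_rot: [-3.142, 0.0, 1.536]
force: [-0.4, 0.0, 0.3]
grip_width: 0.0853
finger_force: 0.0
```

jog_arm:
  motion:
    - [-0.36,0.8,0,0,1]
    - [-0.36,0.8,0,0,1]
    - [-0.36,0.8,0,0,1]
    - [-0.36,0.8,0,0,1]
    - [-0.36,0.8,0,0,1]
    - [-0.36,0.8,0,0,1]
    - [-0.36,0.8,0,0.5,1]
    - [0,0,0,0,1]
    - [0,0,0,0,1]

```text
clock: 33.3
position: [0.6725, -0.1526, 0.1487]
tool_rot: [-3.141, 0.0, 1.496]
force: [0.0, 0.2, 0.1]
grip_width: 0.0852
finger_force: 0.0
```

```bash
python3 -c "
from h import *
pick(z=-.0013)"
```

```text
[ 27.5 111.9] [ 0.4884 -0.0754] 0.044 0.028 2.981
[277.7 196.3] [ 0.6742 -0.156 ] 0.048 0.013 3.045
bar [ 0.6742 -0.156 ] yaw 1.4742036732051034
pos [ 0.6723 -0.1522  0.1489] yaw 1.496 q7 0.46 units x,y,z [0.03 0.08 5.01] turn 0.27 t 33.35
```

jog_arm:
  motion:
    - [0.03,0.08,0.9,0.27,1]
    - [0,0,0.9,0,1]
    - [0,0,0.9,0,1]
    - [0,0,0.9,0,1]
    - [0,0,0.9,0,1]
    - [0,0,0.5,0,1]
    - [0,0,0,0,0.4]
    - [0,0,0,0,0.4]
    - [0,0,0,0,0.4]
    - [0,0,0,0,0.4]
    - [0,0,-0.8,0,0.4]
    - [0,0,-0.8,0,0.4]

```text
clock: 34.55
position: [0.6754, -0.1517, 0.0487]
tool_rot: [3.141, 0.0, 1.474]
force: [1.4, 0.3, 0.6]
grip_width: 0.0485
finger_force: 41.7
```

jog_arm:
  motion:
    - [0,0,-0.8,0,0.4]
    - [0,0,-1,0,0.4]
    - [0,0,-0.7,0,0.4]
    - [0,0,0,0,0.4]

```text
clock: 34.95
position: [0.677, -0.1522, 0.1266]
tool_rot: [3.136, 0.0, 1.474]
force: [0.2, 0.2, 0.7]
grip_width: 0.0483
finger_force: 41.8
```

```bash
python3 -c "
from h import *
place(.0257,.12,-.0007)"
```

```text
pos [ 0.677  -0.1522  0.1266] yaw 1.474 q7 0.45 units x,y,z [ 2.59 -5.91  0.22] turn -0.77 t 34.95
```

jog_arm:
  motion:
    - [0.37,-0.84,0,0,0.4]
    - [0.37,-0.84,0,0,0.4]
    - [0.37,-0.84,0,0,0.4]
    - [0.37,-0.84,0,0,0.4]
    - [0.37,-0.84,0,0,0.4]
    - [0.37,-0.85,0,0,0.4]
    - [0.37,-0.86,0.2,-0.77,0.4]
    - [0,0,0.6,0,0.4]
    - [0,0,0.6,0,0.4]
    - [0,0,0,0,0.4]
    - [0,0,0,0,0.4]

```text
clock: 36.05
position: [0.5064, -0.0575, 0.0806]
tool_rot: [-3.142, 0.0, 1.535]
force: [-0.7, -0.6, 0.2]
grip_width: 0.0482
finger_force: 41.7
```

```bash
python3 -c "
from h import *
s,f=grab('wrist','w9')
place(.0257,.0289,-.0007)"
```

```text
pos [ 0.5066 -0.0575  0.0809] yaw 1.536 q7 0.51 units x,y,z [-0.01  0.04  1.73] turn -0.0 t 36.1
```

View pics/w9.png

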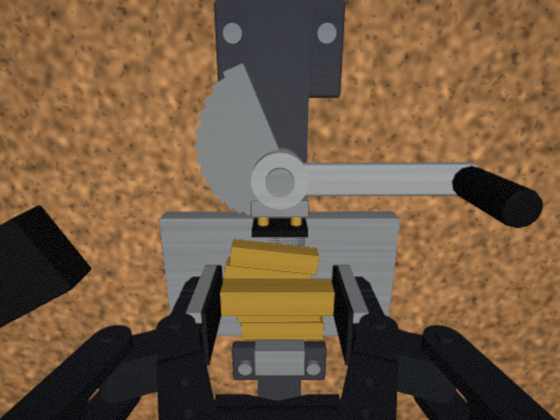

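Bar 4 has been displaced: it sits turned and shifted at (240–318, 240–272), and bar 3's left end shows at u = 225. I'll back off and look clearly before placing the last bar.

jog_arm:
  motion:
    - [0,0,-1,0,0.4]
    - [0,0,-1,0,0.4]
    - [-0.6,0,-1,0,0.4]
    - [-0.8,0,0,0,0.4]
    - [-0.8,0,0,0,0.4]
    - [0,0,0,0,0.4]

```text
clock: 36.7
position: [0.5039, -0.1263, 0.1715]
tool_rot: [3.14, 0.001, 1.532]
force: [0.1, -0.1, -0.3]
grip_width: 0.0482
finger_force: 41.9
```

```bash
python3 -c "
from h import *
s,f=grab('wrist'); im=f['pixels'][:,:,::-1]
def P(x,y,z):
    c,sn=np.cos(VY),np.sin(VY); return (VB[0]+c*x-sn*y,VB[1]+sn*x+c*y,z)
q=proj(s,f,[P(0,0,.04)])[0]; print(s['position'],q)
u,v=int(q[0])-90,max(int(q[1])-70,0); print(u,v)
cv2.imwrite('pics/w10.png',cv2.resize(im[v:v+140,u:u+180],None,fx=4,fy=4,interpolation=3))"
```

```text
[ 0.5039438  -0.12630319  0.17150532] [278.24087976 146.48691262]
188 76
```

View pics/w10.png

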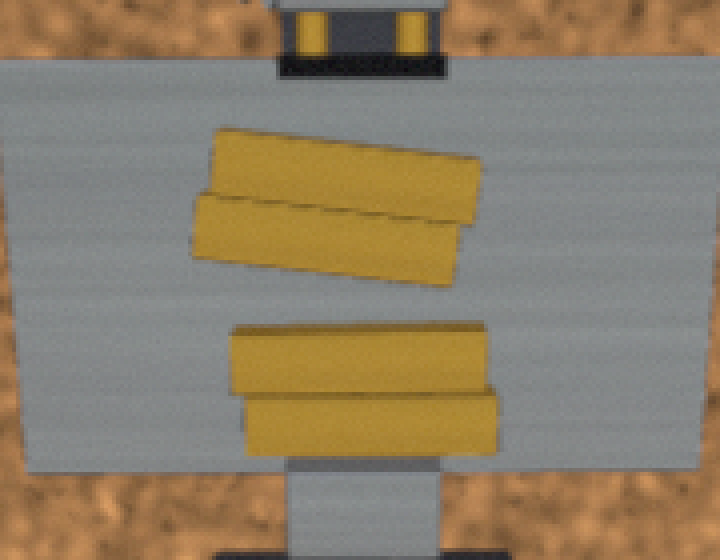

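The clear view shows bars 3 and 4 knocked askew together, both flat on the bed with centres at about (325,240) and (347,176) in the crop. Bars 1 and 2 are still square by the fixed jaw. I'll park bar 5 on the bench, then square up the pair by squeezing it.

```bash
python3 -c "
from h import *
s,f=grab('wrist')
c,sn=np.cos(VY),np.sin(VY)
for n,q in dict(b4=[(217,128),(481,158),(474,224),(208,194)],b3=[(203,194),(459,224),(452,287),(191,258)],b2=[(231,333),(486,328),(487,392),(230,395)],b1=[(245,396),(496,393),(497,455),(246,457)],jaw=[(286,472),(440,472)],pad=[(278,58),(446,58)]).items():
    w=ray(s,f,np.array(q)/4+[188,76],.042 if n[0]=='b' else .05)[:,:2]; d=w.mean(0)-VB
    e=w[1]-w[0]; print(n,w.mean(0).round(4),'vice xy',(d[0]*c+d[1]*sn).round(4),(-d[0]*sn+d[1]*c).round(4),'len',np.hypot(*e).round(4),'ang rel',(np.arctan2(e[1],e[0])-VY).round(3))
go(.44,-.25,.10)"
```

```text
b4 [ 0.5053 -0.0661] vice xy -0.003 0.0218 len 0.0489 ang rel -0.112
b3 [ 0.5013 -0.0779] vice xy -0.0065 0.0099 len 0.0481 ang rel -0.117
b2 [ 0.5064 -0.1013] vice xy -0.0006 -0.0133 len 0.049 ang rel 0.017
b1 [ 0.5084 -0.114 ] vice xy 0.0018 -0.026 len 0.0489 ang rel 0.01
jaw [ 0.5066 -0.1211] vice xy 0.0002 -0.0331 len 0.0297 ang rel -0.003
pad [ 0.5091 -0.0452] vice xy 0.0001 0.0428 len 0.0295 ang rel -0.002
pos [ 0.5041 -0.1234  0.1708] yaw 1.535 q7 0.53 units x,y,z [-4.29 -1.98  2.36] turn 0.0 t 36.8
```

jog_arm:
  motion:
    - [-0.86,-0.4,0,0,0.4]
    - [-0.86,-0.4,0,0,0.4]
    - [-0.86,-0.4,0.3,0,0.4]
    - [-0.86,-0.4,0.9,0,0.4]
    - [-0.86,-0.4,0.9,0,0.4]
    - [0,0,0.9,0,0.4]
    - [0,0,0.9,0,0.4]
    - [0,0,0.8,0,0.4]
    - [0,0,0.5,0,0.4]
    - [0,0,0.4,0,0.4]
    - [0,0,0,0,0.4]

```text
clock: 37.9
position: [0.4396, -0.2494, 0.0013]
tool_rot: [-3.141, -0.001, 1.537]
force: [-0.0, 0.9, -0.7]
grip_width: 0.0483
finger_force: 44.7
```

```bash
python3 -c "
from h import *
go(.44,-.25,-.001)"
```

```text
pos [ 0.4396 -0.2494  0.0013] yaw 1.537 q7 1.0 units x,y,z [-0.02  0.01  0.08] turn 0.0 t 37.9
```

jog_arm:
  motion:
    - [0,0,0.06,0,0.4]
    - [0,0,0,0,0.75]
    - [0,0,0,0,0.75]
    - [0,0,0,0,0.75]
    - [0,0,-0.7,0,1]
    - [0,0,-0.9,0,1]
    - [0,0,-0.9,0,1]
    - [0,0,-0.9,0,1]

```text
clock: 38.7
position: [0.4394, -0.25, 0.1036]
tool_rot: [3.142, 0.0, 1.536]
force: [-0.3, 1.3, 0.2]
grip_width: 0.0853
finger_force: 0.0
```

jog_arm:
  motion:
    - [0.85,0.27,0,0,1]
    - [0.85,0.27,0,0,1]
    - [0.85,0.27,0,0,1]
    - [0.85,0.27,0,0,1]
    - [0.85,0.27,0,0,1]
    - [0.85,0.27,0,0,1]
    - [0.85,0.27,0,0.7,1]
    - [0,0,0,0.75,1]
    - [0,0,0,0,1]
    - [0,0,0,0,1]

```text
clock: 39.7
position: [0.5023, -0.0739, 0.1025]
tool_rot: [3.141, 0.0, 1.421]
force: [0.2, 0.3, -0.5]
grip_width: 0.0855
finger_force: 0.0
```

```bash
python3 -c "
from h import *
go(.5033,-.0731,.029,1.421)"
```

```text
pos [ 0.5023 -0.0739  0.1025] yaw 1.421 q7 0.46 units x,y,z [0.03 0.03 2.45] turn 0.01 t 39.7
```

jog_arm:
  motion:
    - [0.03,0.03,0.8,0,0.9]
    - [0,0,0.8,0,0.8]
    - [0,0,0.6,0,0.75]
    - [0,0,0.25,0,0.75]
    - [0,0,0,0,0.7]
    - [0,0,0,0,0.65]
    - [0,0,0,0,0.6]
    - [0,0,0,0,0.4]
    - [0,0,0,0,0.4]
    - [0,0,0,0,0.4]
  newtons: 25

```text
clock: 40.7
position: [0.5039, -0.073, 0.0297]
tool_rot: [3.14, -0.0, 1.42]
force: [-2.0, 0.3, 7.6]
grip_width: 0.0492
finger_force: 24.7
```

```bash
python3 -c "
from h import *
s=bot.observe();print(s['force'],s['moment'])
place(.0055,.0289,-.0012,off=0)
s,f=grab('wrist','w11')
for b in bars(s,f,.042,200): print(*b)"
```

```text
[-1.97798625  0.30053399  7.57110693] [-0.10644098  0.50531063  0.02259666]
pos [ 0.5039 -0.073   0.0297] yaw 1.42 q7 0.55 units x,y,z [-0.3   0.13  0.03] turn -1.45 t 40.7
[283.7 321.2] [ 0.5045 -0.0883] 0.067 0.05 1.557
```

jog_arm:
  motion:
    - [0,0,0,-0.7,0.4]
    - [0,0,0,-0.75,0.4]
    - [-0.1,0.03,0,0,0.4]
    - [-0.1,0.03,0,0,0.4]
    - [-0.1,0.03,0.02,0,0.4]
    - [0,0,0,0,0.4]

```text
clock: 41.35
position: [0.5061, -0.0806, 0.0295]
tool_rot: [3.141, -0.003, 1.537]
force: [-5.9, 8.8, 22.7]
grip_width: 0.049
finger_force: 27.4
```

```bash
python3 -c "
from h import *
s=bot.observe();print(s['force'],s['moment'])
place(.0055,.0289,-.0012,off=0)"
```

```text
[-5.8987262   8.82132187 22.71580256] [ 2.01835751  1.40721788 -0.02431053]
pos [ 0.5061 -0.0806  0.0295] yaw 1.537 q7 0.64 units x,y,z [-0.06  0.01  0.02] turn 0.02 t 41.35
```

jog_arm:
  motion:
    - [0,0,-0.02,0,0.4]
    - [0,0,0,0,0.75]
    - [0,0,0,0,0.75]
    - [0,0,0,0,0.75]
    - [0,0,-0.7,0,0.75]
    - [-0.4,0,-0.7,0,0.75]
    - [-0.5,0,0,0,0.75]
    - [0,0,0,0,0.75]

```text
clock: 42.15
position: [0.5051, -0.1106, 0.0714]
tool_rot: [3.14, 0.001, 1.534]
force: [0.4, 0.5, 0.5]
grip_width: 0.0638
finger_force: 0.0
```

```bash
python3 -c "
from h import *
place(-.0208,.0295,-.0012,off=0)
s,f=grab('wrist','w12')
c,sn=np.cos(VY),np.sin(VY)
for b in bars(s,f,.042,200):
  d=b[1]-VB; print(*b,'vice',d[0]*c+d[1]*sn,-d[0]*sn+d[1]*c)"
```

```text
pos [ 0.5051 -0.1106  0.0714] yaw 1.534 q7 0.64 units x,y,z [0.06 0.02 1.4 ] turn -0.02 t 42.15
[278.1 220.4] [ 0.5068 -0.0948] 0.053 0.049 1.58 vice -0.00046161988245687876 -0.006820330423382755
```

jog_arm:
  motion:
    - [0.06,0.02,0.5,0,0.75]
    - [0,0,0.5,0,0.75]
    - [0,0,0.37,0,0.75]
    - [0,0,0,0,0.68]
    - [0,0,0,0,0.6]
    - [0,0,0,0,0.4]
    - [0,0,0,0,0.4]
    - [0,0,0,0,0.4]
    - [0,0,0,0,0.75]

```text
clock: 43.1
position: [0.5057, -0.1071, 0.0299]
tool_rot: [3.141, 0.0, 1.536]
force: [-0.8, 1.4, -0.5]
grip_width: 0.0624
finger_force: 0.0
```

jog_arm:
  motion:
    - [0,0,0,0,0.75]
    - [0,0,0,0,0.75]
    - [0,0,-0.7,0,0.75]
    - [0,0,-0.9,0,0.75]
    - [-0.5,0,-0.9,0,1]
    - [-0.5,0,0,0,1]
    - [0,0,0,0,1]

```text
clock: 43.8
position: [0.5047, -0.1388, 0.1055]
tool_rot: [3.14, 0.001, 1.534]
force: [0.3, -0.0, -0.7]
grip_width: 0.0856
finger_force: 0.0
```

```bash
python3 -c "
from h import *
s,f=grab('wrist','w13')
c,sn=np.cos(VY),np.sin(VY)
for b in bars(s,f,.042,200):
  d=b[1]-VB; print(*b,'vice',d[0]*c+d[1]*sn,-d[0]*sn+d[1]*c)
q=proj(s,f,[(VB[0],VB[1],.04)])[0].astype(int); u,v=q[0]-90,max(q[1]-70,0)
cv2.imwrite('pics/w13c.png',cv2.resize(f['pixels'][v:v+140,u:u+180,::-1],None,fx=4,fy=4,interpolation=3))
go(.44,-.245,.15)"
```

```text
[275.9 133.6] [ 0.5069 -0.0821] 0.049 0.024 3.105 vice -0.0008060903796796102 0.005875390906125972
[276.6 179. ] [ 0.5065 -0.1085] 0.048 0.026 3.105 vice -0.00028203404313459726 -0.020522437886335856
[202.4 346. ] [ 0.4501 -0.2262] 0.042 0.016 3.104 vice -0.05252883358252893 -0.14012395099503502
pos [ 0.5045 -0.1375  0.1048] yaw 1.535 q7 0.65 units x,y,z [-3.66 -2.02 -1.51] turn 0.0 t 43.85
```

View pics/w13c.png

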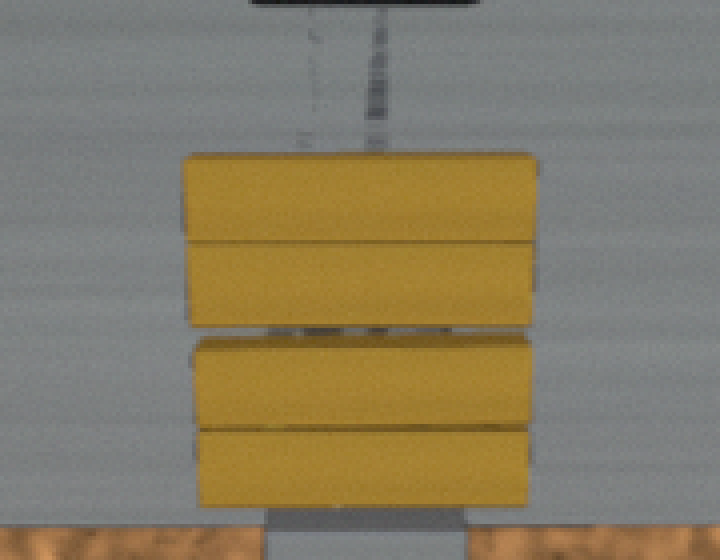

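The four bars now lie square and side by side, centred at u = 362 against the jaws' 365 (about 0.4 mm). There is a clear slot by the pad, so I pick up the parked fifth bar.

jog_arm:
  motion:
    - [-0.9,-0.5,-0.3,0,1]
    - [-0.9,-0.5,-0.4,0,1]
    - [-0.9,-0.5,-0.4,0,1]
    - [-0.9,-0.5,-0.4,0,1]
    - [0,0,0,0,1]
    - [0,0,0,0,1]

```text
clock: 44.45
position: [0.4408, -0.2425, 0.1494]
tool_rot: [-3.141, -0.001, 1.535]
force: [0.2, 1.1, -0.9]
grip_width: 0.0858
finger_force: 0.0
```

```bash
python3 -c "
from h import *
pick(exp=(.44,-.254),z=-.0013)"
```

```text
[372.1   8. ] [ 0.5136 -0.1117] 0.056 0.012 3.106
[275.7 206.5] [ 0.4399 -0.2552] 0.049 0.013 3.106
[358.8 391.8] [ 0.5137 -0.457 ] 0.051 0.015 0.204
bar [ 0.4399 -0.2552] yaw 1.5352036732051033
pos [ 0.4411 -0.2419  0.1491] yaw 1.537 q7 0.82 units x,y,z [-0.29 -0.02  5.01] turn 0.02 t 44.5
```

jog_arm:
  motion:
    - [-0.29,-0.02,0.9,0,1]
    - [0,0,0.9,0,1]
    - [0,0,0.9,0,1]
    - [0,0,0.9,0,1]
    - [0,0,0.9,0,1]
    - [0,0,0.5,0,1]
    - [0,0,0,0,0.4]
    - [0,0,0,0,0.4]
    - [0,0,0,0,0.4]
    - [0,0,0,0,0.4]
    - [0,0,-0.8,0,0.4]
    - [0,0,-0.8,0,0.4]
  newtons: 40

```text
clock: 45.7
position: [0.4399, -0.2514, 0.0487]
tool_rot: [-3.141, -0.0, 1.536]
force: [0.2, -0.2, -0.3]
grip_width: 0.0483
finger_force: 41.7
```

jog_arm:
  motion:
    - [0,0,-0.8,0,0.4]
    - [0,0,-0.9,0,0.4]
    - [0,0,0,0,0.4]

```text
clock: 46.0
position: [0.4415, -0.252, 0.1019]
tool_rot: [3.137, 0.001, 1.536]
force: [-0.5, 0.3, -1.2]
grip_width: 0.0484
finger_force: 41.7
```

```bash
python3 -c "
from h import *
place(.0262,.1,-.001)"
```

```text
pos [ 0.4415 -0.252   0.1019] yaw 1.536 q7 0.9 units x,y,z [6.56 1.98 0.06] turn 0.01 t 46.0
```

jog_arm:
  motion:
    - [0.82,0.25,0,0,0.4]
    - [0.82,0.25,0,0,0.4]
    - [0.82,0.25,0,0,0.4]
    - [0.82,0.25,0,0,0.4]
    - [0.82,0.25,0,0,0.4]
    - [0.82,0.25,0,0,0.4]
    - [0.82,0.25,0,0,0.4]
    - [0.82,0.23,0,0,0.4]
    - [0,0,0.5,0,0.4]
    - [0,0,0.5,0,0.4]
    - [0,0,0,0,0.4]
    - [0,0,0,0,0.4]

```text
clock: 47.2
position: [0.5061, -0.0572, 0.069]
tool_rot: [-3.141, 0.0, 1.536]
force: [0.2, -0.1, -1.2]
grip_width: 0.0486
finger_force: 41.7
```

```bash
python3 -c "
from h import *
s,f=grab('wrist','w14')
c,sn=np.cos(VY),np.sin(VY)
for b in bars(s,f,.042,100):
  d=b[1]-VB; print(*b,'vice',d[0]*c+d[1]*sn,-d[0]*sn+d[1]*c)
place(.0262,.029,-.001)
m=f['pixels'][150:330,240:320].astype(int).mean(1); print([ (150+i,*m[i].astype(int)) for i in range(30,150,4)])"
```

```text
[278.4 310.7] [ 0.5057 -0.0933] 0.061 0.057 3.107 vice -0.0016134354831392106 -0.00535974121966229
pos [ 0.5063 -0.0572  0.0693] yaw 1.536 q7 0.56 units x,y,z [0.   0.04 1.34] turn -0.0 t 47.25
[(180, np.int64(141), np.int64(144), np.int64(144)), (184, np.int64(139), np.int64(141), np.int64(142)), (188, np.int64(141), np.int64(144), np.int64(144)), (192, np.int64(142), np.int64(144), np.int64(144)), (196, np.int64(141), np.int64(143), np.int64(143)), (200, np.int64(143), np.int64(145), np.int64(144)), (204, np.int64(136), np.int64(135), np.int64(133)), (208, np.int64(144), np.int64(139), np.int64(134)), (212, np.int64(146), np.int64(144), np.int64(139)), (216, np.int64(137), np.int64(135), np.int64(131)), (220, np.int64(122), np.int64(123), np.int64(125)), (224, np.int64(119), np.int64(121), np.int64(121)), (228, np.int64(92), np.int64(83), np.int64(61)), (232, np.int64(90), np.int64(79), np.int64(57)), (236, np.int64(43), np.int64(44), np.int64(45)), (240, np.int64(46), np.int64(47), np.int64(49)), (244, np.int64(47), np.int64(48), np.int64(50)), (248, np.int64(113), np.int64(116), np.int64(117)), (252, np.int64(120), np.int64(122), np.int64(124)), (256, np.int64(122), np.int64(125), np.int64(127)), (260, np.int64(120), np.int64(123), np.int64(124)), (264, np.int64(129), np.int64(132), np.int64(132)), (268, np.int64(119), np.int64(91), np.int64(34)), (272, np.int64(123), np.int64(94), np.int64(36)), (276, np.int64(165), np.int64(130), np.int64(51)), (280, np.int64(120), np.int64(92), np.int64(35)), (284, np.int64(119), np.int64(91), np.int64(35)), (288, np.int64(122), np.int64(94), np.int64(36)), (292, np.int64(167), np.int64(133), np.int64(53)), (296, np.int64(168), np.int64(133), np.int64(51))]
```

```bash
python3 -c "
from h import *
s,f=grab('wrist')
c,sn=np.cos(VY),np.sin(VY)
for v,z in [(267,.03),(275,.042),(246,.031),(246,.04),(235,.05),(290,.069+.0135-.0),(279.5,.0705)]:
  w=ray(s,f,(278,v),z)[0,:2]-VB; print(v,z,'vice y',(-w[0]*sn+w[1]*c).round(4))"
```

```text
267 0.03 vice y 0.0158
275 0.042 vice y 0.0175
246 0.031 vice y 0.0294
246 0.04 vice y 0.0337
235 0.05 vice y 0.0443
290 0.0825 vice y 0.0336
279.5 0.0705 vice y 0.0315
```

jog_arm:
  motion:
    - [-0.05,0.04,0.5,0,0.4]
    - [0,0,0.4,0,0.4]
    - [0,0,0.3,0,0.4]
    - [0,0,0.14,0,0.4]
    - [0,0,0,0,0.4]

```text
clock: 47.8
position: [0.5073, -0.0586, 0.0282]
tool_rot: [-3.141, -0.001, 1.535]
force: [-2.0, 1.7, 7.7]
grip_width: 0.0482
finger_force: 48.6
```

```bash
python3 -c "
from h import *
s=bot.observe();print(s['force']); place(.0247,.029,-.001)"
```

```text
[-2.02003545  1.66609109  7.65086242]
pos [ 0.5073 -0.0586  0.0282] yaw 1.535 q7 0.61 units x,y,z [-0.01  0.01 -0.03] turn -0.0 t 47.8
```

jog_arm:
  motion:
    - [0,0,-0.03,0,0.4]
    - [0,0,0,0,0.75]
    - [0,0,0,0,0.75]
    - [0,0,0,0,0.75]
    - [0,0,-0.5,0,0.75]
    - [0,0,-0.8,0,0.75]
    - [0,0,-0.9,0,1]
    - [0,0,-0.9,0,1]
    - [0,0,-0.9,0,1]
    - [0,0,0,0,1]

```text
clock: 48.8
position: [0.5086, -0.0587, 0.152]
tool_rot: [3.138, -0.0, 1.536]
force: [1.3, -0.3, -1.2]
grip_width: 0.086
finger_force: 0.0
```

```bash
python3 -c "
from h import *
s,f=grab('wrist','w15')
c,sn=np.cos(VY),np.sin(VY)
for b in bars(s,f,.042,200):
  d=b[1]-VB; print(*b,'vice',d[0]*c+d[1]*sn,-d[0]*sn+d[1]*c)
print(proj(s,f,[(.6,-.0215,.098)]))
g=f['pixels'].max(2); q=proj(s,f,[(.6,-.0215,.098)])[0].astype(int); sub=g[q[1]-40:q[1]+40,q[0]-50:q[0]+50]; y,x=np.nonzero(sub<45); print('dark',x.min()+q[0]-50,x.max()+q[0]-50,y.min()+q[1]-40,y.max()+q[1]-40)"
```

```text
[274.6 237.6] [ 0.5069 -0.0882] 0.066 0.048 1.563 vice -0.0005926339665931596 -0.00022087322526730284
[[435.71875091 166.16293382]]
dark 400 447 142 177
```

jog_arm:
  motion:
    - [0.45,1,0,1,1]
    - [0,0,0,1,1]
    - [0,0,0,1,1]
    - [0,0,0,1,1]
    - [0,0,0,1,1]
    - [0,0,0,1,1]
    - [0,0,0,1,1]
    - [0,0,0,1,1]
    - [0,0,0,1,1]
    - [0,0,0,1,1]
    - [0,0,0,1,1]
    - [0,0,0,1,1]

```text
clock: 50.05
position: [0.5373, -0.0461, 0.1483]
tool_rot: [-3.141, 0.001, 0.573]
force: [0.2, -0.3, 1.0]
grip_width: 0.0854
finger_force: 0.0
```

jog_arm:
  motion:
    - [0,0,0,1,1]
    - [0,0,0,1,1]
    - [0,0,0,1,1]
    - [0,0,0,1,1]
    - [0,0,0,1,1]
    - [0,0,0,1,1]
    - [0,0,0,1,1]
    - [0,0,0,0.6,1]
    - [0.9,-0.4,0,0,1]
    - [0.9,-0.4,0,0,1]
    - [0,0,0,0,1]

```text
clock: 51.15
position: [0.5946, -0.0222, 0.1477]
tool_rot: [3.141, 0.001, -0.029]
force: [-1.1, -0.6, -0.4]
grip_width: 0.0855
finger_force: 0.0
```

```bash
python3 -c "
from h import *
go(.6,-.0215,.068,-.035)"
```

```text
pos [ 0.5946 -0.0222  0.1477] yaw -0.029 q7 -0.88 units x,y,z [ 0.18 -0.03  2.66] turn 0.07 t 51.15
```

jog_arm:
  motion:
    - [0.18,-0.03,0.8,0.07,1]
    - [0,0,0.8,0,1]
    - [0,0,0.7,0,1]
    - [0,0,0.25,0,1]
    - [0,0,0,0,0.1]
    - [0,0,0,0,0.1]
    - [0,0,0,0,0.1]
    - [0,0,0,0,0.1]
    - [0,0,0,0,0.1]
    - [0,0,0,0,0.1]
  newtons: 30

```text
clock: 52.15
position: [0.5983, -0.0215, 0.0736]
tool_rot: [-3.139, -0.001, -0.036]
force: [-2.1, 9.5, 9.6]
grip_width: 0.0149
finger_force: 29.8
```

jog_arm:
  motion:
    - [0,-0.12,0,-0.5,0.1]
    - [-0.01,-0.24,0,-1,0.1]
    - [-0.01,-0.24,0,-1,0.1]
    - [-0.01,-0.24,0,-1,0.1]
    - [-0.01,-0.24,0,-1,0.1]
    - [-0.01,-0.24,0,-1,0.1]
    - [-0.01,-0.24,0,-1,0.1]
    - [-0.01,-0.24,0,-1,0.1]
    - [0,0,0,0,0.1]

```text
clock: 53.05
position: [0.5846, 0.0292, 0.0736]
tool_rot: [-3.141, -0.002, 0.565]
force: [1.3, 4.7, 5.4]
grip_width: 0.0148
finger_force: 30.0
```

```bash
python3 -c "
from h import *
s=bot.observe(); d=s['position'][:2]-np.array([.51,-.0186]); print(np.hypot(*d),np.arctan2(d[1],d[0])+.035,s['tool_rot'],s['force'],s['finger_force'])"
```

```text
0.08854675904150464 0.6048179513138786 [-3.14146662e+00 -1.79178682e-03  5.64686639e-01] [1.25798666 4.68884027 5.42163036] 29.970125555992126
```

jog_arm:
  motion:
    - [0,-0.24,0,-1,0.1]
    - [0,-0.24,0,-1,0.1]
    - [0,-0.24,0,-1,0.1]
    - [-0.01,-0.24,0,-1,0.1]
    - [0,-0.04,0,-0.15,0.1]
    - [0,0,0,0,0.1]

```text
clock: 53.65
position: [0.5655, 0.0508, 0.0735]
tool_rot: [3.141, -0.001, 0.892]
force: [1.6, 0.2, 9.5]
grip_width: 0.0148
finger_force: 30.4
```

```bash
python3 -c "
from h import *
s=bot.observe(); d=s['position'][:2]-np.array([.51,-.0186]); print(np.hypot(*d),np.arctan2(d[1],d[0])+.035,s['tool_rot'],s['force'],s['finger_force'])"
```

```text
0.08881423138913802 0.931297841380254 [ 3.14070048e+00 -9.54492695e-04  8.91661929e-01] [1.55415608 0.21214016 9.477527  ] 30.409538447856903
```

jog_arm:
  motion:
    - [0,0,0,0,0.5]
    - [0,0,0,0,0.8]
    - [0,0,0,0,0.8]
    - [0,0,0,0,0.8]
    - [0,0,-0.9,0,0.8]
    - [0,0,-1,0,0.8]
    - [0,0,-1,0,1]
    - [0,0,-1,0,1]
    - [0,0,-1,0,1]
    - [0,0,-1,0,1]
    - [0.18,-0.9,0,0,1]
    - [0.18,-0.9,0,0,1]

```text
clock: 54.85
position: [0.5293, 0.0933, 0.2505]
tool_rot: [3.141, -0.001, 0.893]
force: [0.5, 1.1, -0.6]
grip_width: 0.0853
finger_force: 0.0
```

jog_arm:
  motion:
    - [0.18,-0.9,0,0,1]
    - [0.18,-0.9,0,0,1]
    - [0.18,-0.9,0,0,1]
    - [0.18,-0.9,0,0,1]
    - [0.18,-0.9,0,1,1]
    - [0,0,0,1,1]
    - [0,0,0,1,1]
    - [0,0,0,1,1]
    - [0,0,0,1,1]
    - [0,0,0,1,1]
    - [0,0,0,1,1]
    - [0,0,0,0,1]

```text
clock: 56.05
position: [0.441, 0.1988, 0.2497]
tool_rot: [3.141, 0.0, 0.332]
force: [-0.3, 0.2, -0.1]
grip_width: 0.0853
finger_force: 0.0
```

```bash
python3 -c "
from h import *
s,f=grab('top','top3')
c,sn=np.cos(VY),np.sin(VY)
for b in bars(s,f,.042):
  d=b[1]-VB; print(*b,'vice',d[0]*c+d[1]*sn,-d[0]*sn+d[1]*c)
go(.427,.213,.25,.32)
s,f=grab('wrist','w16')
q=proj(s,f,[(.427,.213,.144)])[0]; print(q)
h=cv2.cvtColor(f['pixels'],cv2.COLOR_RGB2HSV)
print('bench',h[5:60,5:60].reshape(-1,3).mean(0),h[5:60,5:60].reshape(-1,3).std(0)); i=q.astype(int)
for dv in range(-60,61,12): print(i[1]+dv,[tuple(map(int,h[min(max(i[1]+dv,0),419),min(max(i[0]+du,0),559)])) for du in range(-60,61,15)])"
```

```text
[470.8 222.4] [ 0.5004 -0.4471] 0.063 0.01 0.204 vice 0.005470282394500363 -0.3591285229698755
[319.4 223.5] [ 0.5057 -0.0904] 0.063 0.045 1.548 vice -0.0017149147614917855 -0.0024615172883441744
pos [0.4411 0.1988 0.2498] yaw 0.336 q7 -1.05 units x,y,z [-0.29 -0.6  -0.01] turn 0.2 t 56.1
[252.38348788 216.53799829]
bench [ 14.69057851 139.5738843  140.79371901] [ 0.62783413  3.53353413 15.9660723 ]
156 [(15, 138, 144), (15, 140, 171), (15, 142, 138), (15, 10, 53), (83, 6, 161), (70, 5, 161), (90, 5, 150), (15, 139, 152), (14, 139, 200)]
168 [(14, 135, 153), (15, 136, 157), (15, 3, 160), (75, 3, 162), (68, 6, 162), (60, 8, 165), (85, 9, 165), (15, 137, 167), (15, 138, 179)]
180 [(16, 133, 151), (14, 139, 162), (45, 7, 74), (0, 0, 102), (72, 8, 164), (70, 5, 163), (100, 10, 158), (13, 64, 91), (15, 141, 173)]
192 [(14, 139, 162), (14, 140, 164), (120, 6, 90), (15, 7, 70), (90, 6, 171), (78, 7, 172), (0, 4, 124), (14, 139, 185), (14, 138, 150)]
204 [(15, 137, 177), (14, 139, 145), (15, 186, 103), (13, 170, 102), (13, 168, 94), (13, 193, 86), (15, 176, 90), (15, 137, 171), (15, 137, 138
[... 196 characters left out ...]
7, 162), (15, 134, 156), (15, 140, 146), (15, 141, 145), (15, 143, 169), (15, 138, 157), (14, 135, 163)]
240 [(14, 134, 165), (14, 138, 161), (15, 140, 179), (15, 137, 181), (14, 137, 188), (14, 138, 164), (14, 136, 163), (15, 131, 128), (15, 139, 171)]
252 [(14, 137, 140), (15, 136, 172), (14, 137, 180), (15, 139, 154), (15, 139, 158), (15, 142, 133), (15, 137, 145), (15, 143, 177), (15, 140, 159)]
264 [(14, 137, 170), (14, 136, 171), (14, 135, 153), (14, 137, 195), (15, 138, 151), (14, 138, 164), (15, 139, 169), (14, 139, 189), (14, 139, 145)]
276 [(15, 142, 135), (15, 140, 157), (16, 138, 174), (15, 134, 181), (16, 143, 143), (15, 135, 134), (15, 142, 200), (14, 139, 165), (15, 141, 166)]
```

```bash
cat >> h.py <<'E'
def grips(s,f,z=.144,amin=200,thr=152):
    im=cv2.GaussianBlur(f['pixels'],(3,3),0); h=cv2.cvtColor(im,cv2.COLOR_RGB2HSV)
    m=cv2.inRange(h,(10,thr,118),(19,210,230)); m=cv2.morphologyEx(m,cv2.MORPH_OPEN,np.ones((3,3)))
    n,l,st,c=cv2.connectedComponentsWithStats(m)
    for i in range(1,n):
        if st[i,4]<amin: continue
        b=cv2.boxPoints(cv2.minAreaRect(np.argwhere(l==i)[:,::-1].astype(np.float32)))
        w=ray(s,f,b,z)[:,:2]; e=[w[1]-w[0],w[2]-w[1]]; k=int(np.linalg.norm(e[1])>np.linalg.norm(e[0]))
        a=np.arctan2(e[k][1],e[k][0])%np.pi
        print('grip px',c[i].round(0),st[i,4],'xy',w.mean(0).round(4),'len',np.linalg.norm(e[k]).round(3),np.linalg.norm(e[1-k]).round(3),'yaw',round(a-np.pi/2,3))
E
python3 -c "
from h import *
s,f=grab('wrist'); grips(s,f)
"
```

```text
grip px [ 67. 127.] 1277 xy [0.447  0.3526] len 0.049 0.012 yaw -0.121
grip px [251. 213.] 1103 xy [0.4289 0.2151] len 0.049 0.013 yaw 0.313
```

jog_arm:
  motion:
    - [-0.2,-0.64,0.4,0.3,1]
    - [0,0,0.8,0,1]
    - [0,0,0.8,0,1]
    - [0,0,0.8,0,1]
    - [0,0,0.8,0,1]
    - [0,0,0.8,0,1]
    - [0,0,0,0,1]
    - [0,0,0,0,0.4]
    - [0,0,0,0,0.4]
    - [0,0,0,0,0.4]
    - [0,0,0,0,0.4]
  newtons: 40

```text
clock: 57.3
position: [0.4298, 0.2152, 0.1191]
tool_rot: [-3.141, -0.002, 0.311]
force: [0.3, -2.4, 8.9]
grip_width: 0.0516
finger_force: 40.8
```

```bash
python3 -c "
from h import *
s=bot.observe(); print(s['position'],s['force'],s['tool_rot'])
s,f=grab('top')
print('tips',ray(s,f,[(108.75,197.5),(163.75,190)],.196),'bar ends',ray(s,f,[(101.5,149.5),(161.5,141.5)],.194))
sub=cv2.cvtColor(f['pixels'],cv2.COLOR_RGB2HSV)[:,:,1]
for v in range(184,204): print(v,''.join('#' if x<70 else '.' for x in sub[v,98:175]))"
```

```text
[0.42984495 0.21516553 0.11908233] [ 0.29150678 -2.38848693  8.86991276] [-3.14124837e+00 -1.84995367e-03  3.10704407e-01]
tips [[0.54474153 0.34005869 0.196     ]
 [0.55758437 0.23109812 0.196     ]] bar ends [[0.64550841 0.36056046 0.194     ]
 [0.6598287  0.2388913  0.194     ]]
184 ...........####...................###########################################
185 ............###...................#######################################....
186 ............###...................###################################........
187 ............###...................#########################.....####.........
188 ............###...................##################............####.........
189 ............###...................###########..................####..........
190 #...........###....................##..........................####..........
191 #####......####................................................###...........
192 ########...####..............................................................
193 ###############..............................................................
194 ###############..............................................................
195 #################............................................................
196 ##################...........................................................
197 ###################..........................................................
198 ####################.........................................................
199 #####################........................................................
200 #######################......................................................
201 ##########################...................................................
202 #############################................................................
203 #################################............................................
```

jog_arm:
  motion:
    - [0,0,-0.5,0,0.4]
    - [0,0,-0.8,0,0.4]
    - [0,0,-0.8,0,0.4]
    - [0,0,-0.8,0,0.4]
    - [0,0,-0.8,0,0.4]
    - [0,0,-0.8,0,0.4]
    - [0,0,-0.8,0,0.4]
    - [0,0,-0.8,0,0.4]
    - [0,0,-0.6,0,0.4]
    - [0,0,-0.3,0,0.4]

```text
clock: 58.35
position: [0.4294, 0.215, 0.3296]
tool_rot: [-3.14, -0.002, 0.311]
force: [0.9, 0.6, -2.0]
grip_width: 0.051
finger_force: 43.1
```

jog_arm:
  motion:
    - [0.3,0.4,0,0,0.4]
    - [0.5,0.6,0,0.3,0.4]
    - [0.5,0.65,0,0.5,0.4]
    - [0.5,0.65,0,0.5,0.4]
    - [0.5,0.6,0,0.5,0.4]
    - [0.3,0.4,0,0.4,0.4]
    - [0.1,0.2,0,0.2,0.4]
    - [0,0,0,0,0.4]
    - [0,0,0,0,0.4]

```text
clock: 59.25
position: [0.5329, 0.1341, 0.3278]
tool_rot: [-3.141, 0.0, 0.119]
force: [-0.3, 0.3, -1.2]
grip_width: 0.0512
finger_force: 43.1
```

```bash
python3 -c "
from h import *
s,f=grab('wrist','w17'); print(s['position'],s['tool_rot'],s['force'])
print(proj(s,f,[(.5447,.3401,.196),(.5576,.2311,.196),(.5814,.2339,.17),(.5685,.3429,.17),(.6455,.3606,.194),(.6598,.2389,.194)]).round(0))
S=cv2.cvtColor(f['pixels'],cv2.COLOR_RGB2HSV)[:,:,1]
for v in range(20,280,6): print(v,''.join('#' if x<70 else '.' for x in S[v,0:380:4]))"
```

```text
[0.53291888 0.13414537 0.32782155] [-3.14129409e+00  3.36605325e-04  1.19460360e-01] [-0.29165011  0.31282628 -1.21522525]
[[ 13. 150.]
 [156. 150.]
 [163. 115.]
 [ 28. 115.]
 [-33.  -0.]
 [147.   0.]]
20 .......................#####..#####################.............................############...
26 .......................####.####.##################..............................##########....
32 .......................############################...............................########.....
38 .......................############################............................................
44 #......................############################............................................
50 ##......................###########################............................................
56 ##......................###########################............................................
62 ###.....................###########################............................................
68 .###....................###########################............................................
74 .###
[... 2787 characters left out ...]

242 ######.................................................##############################..........
248 ###....................................................##############################..........
254 .......................................................#############################...........
260 .......................................................##.##########################...........
266 ...................................................###.#...........................#..###......
272 ..................................................####................................###......
278 .................................................####................................#######...
```

```bash
python3 -c "
from h import *
s,f=grab('wrist'); H=f['pixels']; S=cv2.cvtColor(H,cv2.COLOR_RGB2HSV)[:,:,1]
for v in range(78,156,4): 
  r=np.nonzero(S[v,130:190]<70)[0]+130; r2=np.nonzero(S[v,0:60]<70)[0]; print(v,r.min() if len(r) else '',r.max() if len(r) else '',' | ',r2.min() if len(r2) else '',r2.max() if len(r2) else '')
a=ray(s,f,[(158,115),(26,115)],.166); t=ray(s,f,[(153,148),(11,148)],.19); print('seat?',a,'tip',t,'yaw seat',np.arctan2(*( (a[1]-a[0])[:2]*[-1,1])), 'tips',np.arctan2(*((t[1]-t[0])[:2]*[-1,1])), np.linalg.norm(a[1]-a[0]),np.linalg.norm(t[1]-t[0]))"
```

```text
78 147 156  |  5 16
82 148 157  |  7 18
86 148 157  |  9 20
90 149 158  |  11 21
94 150 159  |  12 23
98 151 160  |  14 25
102 152 161  |  16 26
106 153 161  |  17 28
110 153 162  |  18 28
114 153 162  |  18 28
118 153 162  |  18 28
122 153 162  |  17 28
126 153 161  |  17 28
130 152 161  |  17 28
134 152 161  |  15 28
138 150 160  |  12 26
142 148 158  |  8 22
146 146 156  |  4 19
150 147 155  |  5 15
154    |   
seat? [[0.58071624 0.23934993 0.166     ]
 [0.56766019 0.34771083 0.166     ]] tip [[0.55778152 0.23548931 0.19      ]
 [0.54445885 0.34610023 0.19      ]] yaw seat 0.11990875308335934 tips 0.11986873642081117 0.10914460492103832 0.11141036680136664
```

Hooks are measured from the wrist frame: yaw 0.12, seats near (0.581, 0.2385) and (0.568, 0.3475), 110 mm apart as given. I'll go to 85 mm in front of hook a.

```bash
python3 -c "
from h import *
go(.4966,.2283,.328,.12)"
```

```text
pos [0.5329 0.1345 0.3279] yaw 0.12 q7 -1.2 units x,y,z [-0.83 -3.25 -0.  ] turn 0.0 t 59.35
```

jog_arm:
  motion:
    - [-0.1,-0.4,0,0,0.4]
    - [-0.2,-0.7,0,0,0.4]
    - [-0.2,-0.8,0,0,0.4]
    - [-0.2,-0.75,0,0,0.4]
    - [-0.13,-0.6,0.3,0,0.4]
    - [0,0,0.7,0,0.4]
    - [0,0,0.8,0,0.4]
    - [0,0,0.8,0,0.4]
    - [0,0,0.7,0,0.4]
    - [0,0,0.5,0,0.4]
    - [0,0,0,0,0.4]
    - [0,0,0,0,0.4]

```text
clock: 60.55
position: [0.4973, 0.2276, 0.2143]
tool_rot: [3.141, -0.0, 0.118]
force: [0.5, -0.5, -0.3]
grip_width: 0.051
finger_force: 43.0
```

```bash
python3 -c "
from h import *
go(.581,.2385,.214,.12)
s,f=grab('wrist','w18'); grips(s,f,s['position'][2]+.025,400)"
```

```text
pos [0.4973 0.2276 0.2143] yaw 0.118 q7 -1.26 units x,y,z [ 2.81 -0.03  0.01] turn -0.02 t 60.55
grip px [ 84. 272.] 1219 xy [0.5072 0.3012] len 0.027 0.007 yaw -0.118
grip px [276. 314.] 3636 xy [0.4972 0.2282] len 0.049 0.013 yaw 0.118
```

jog_arm:
  motion:
    - [0.3,0,0,0,0.4]
    - [0.5,-0.02,0,0,0.4]
    - [0.5,0,0,0,0.4]
    - [0.5,0,0,0,0.4]
    - [0.5,0,0,0,0.4]
    - [0.35,0,0,0,0.4]
    - [0.16,0,0,0,0.4]
    - [0,0,0,0,0.4]

```text
clock: 61.4
position: [0.5812, 0.2379, 0.214]
tool_rot: [3.141, -0.0, 0.118]
force: [-0.8, 0.0, -1.3]
grip_width: 0.0511
finger_force: 43.1
```

jog_arm:
  motion:
    - [0,0,0.3,0,0.4]
    - [0,0,0.4,0,0.4]
    - [0,0,0.3,0,0.4]
    - [0,0,0.1,0,0.4]
    - [0,0,0,0,0.4]

```text
clock: 61.9
position: [0.582, 0.2382, 0.1819]
tool_rot: [-3.141, -0.003, 0.118]
force: [3.6, 1.3, 19.4]
grip_width: 0.0508
finger_force: 47.0
```

```bash
python3 -c "
from h import *
s=bot.observe(); print(s['force'])
go(.581,.2385,.179,.12)"
```

```text
[ 3.64091259  1.27845742 19.35520723]
pos [0.582  0.2382 0.1819] yaw 0.118 q7 -1.24 units x,y,z [-0.03 -0.01  0.1 ] turn -0.02 t 61.9
```

jog_arm:
  motion:
    - [0,0,-0.06,0,0.4]
    - [0,0,0,0,0.62]
    - [0,0,0,0,0.66]
    - [0,0,0,0,0.75]
    - [0,0,0,0,0.85]
    - [0,0,-0.2,0,0.85]
    - [0,0,-0.6,0,0.85]
    - [0,0,-0.8,0,0.9]
    - [0,0,-0.9,0,1]
    - [0,0,-0.9,0,1]
    - [0,0,-0.5,0,1]
    - [0,0,0,0,1]

```text
clock: 63.1
position: [0.5815, 0.2379, 0.3022]
tool_rot: [-3.141, -0.003, 0.118]
force: [-0.4, -0.2, -0.9]
grip_width: 0.0856
finger_force: 0.0
```

```bash
python3 -c "
from h import *
s,f=grab('wrist','w19'); grips(s,f,.204,300); go(.447,.3526,.25,-.121)"
```

```text
grip px [277. 212.] 1210 xy [0.5791 0.2378] len 0.051 0.013 yaw 0.118
pos [0.581  0.2381 0.3006] yaw 0.119 q7 -1.33 units x,y,z [-3.98 -4.32  1.69] turn 2.99 t 63.15
```

Pail one hangs on hook a, in line with it. Now the second pail.

jog_arm:
  motion:
    - [-0.66,-0.72,0,0,1]
    - [-0.66,-0.72,0,0,1]
    - [-0.66,-0.72,0,0,1]
    - [-0.66,-0.72,0.4,0,1]
    - [-0.66,-0.72,0.6,0,1]
    - [-0.66,-0.72,0.65,0,1]
    - [0,0,0,1,1]
    - [0,0,0,1,1]
    - [0,0,0,1,1]
    - [0,0,0,0,1]
    - [0,0,0,0,1]

```text
clock: 64.25
position: [0.4473, 0.3526, 0.2496]
tool_rot: [3.141, 0.0, -0.119]
force: [0.2, 0.2, 0.7]
grip_width: 0.0854
finger_force: 0.0
```

```bash
python3 -c "
from h import *
s,f=grab('wrist','w20'); grips(s,f,.144,300); go(.447,.3526,.119,-.121)"
```

```text
grip px [277. 206.] 1086 xy [0.447  0.3531] len 0.049 0.012 yaw -0.12
pos [0.4474 0.3526 0.2498] yaw -0.119 q7 -1.71 units x,y,z [-0.01  0.    4.36] turn 0.02 t 64.3
```

jog_arm:
  motion:
    - [0,0,0.7,0,1]
    - [0,0,0.8,0,1]
    - [0,0,0.8,0,1]
    - [0,0,0.8,0,1]
    - [0,0,0.8,0,1]
    - [0,0,0.46,0,1]
    - [0,0,0,0,1]
    - [0,0,0,0,0.4]
    - [0,0,0,0,0.4]
    - [0,0,0,0,0.4]
    - [0,0,0,0,0.4]
  newtons: 40

```text
clock: 65.4
position: [0.4481, 0.3528, 0.1206]
tool_rot: [-3.141, -0.001, -0.122]
force: [-0.3, -1.3, 8.3]
grip_width: 0.0514
finger_force: 41.2
```

jog_arm:
  motion:
    - [0,0,-0.4,0,0.4]
    - [0,0,-0.7,0,0.4]
    - [0,0,-0.7,0,0.4]
    - [0,0,-0.7,0,0.4]
    - [0,0,-0.5,0,0.4]
    - [0,0,-0.2,-0.6,0.4]
    - [0,0,0,-0.8,0.4]
    - [0,0,0,-0.8,0.4]
    - [0,0,0,-0.8,0.4]
    - [0,0,0,0,0.4]
    - [0,0,0,0,0.4]

```text
clock: 66.5
position: [0.4475, 0.3528, 0.2158]
tool_rot: [-3.141, -0.0, 0.116]
force: [0.6, 0.8, -0.5]
grip_width: 0.0513
finger_force: 42.8
```

```bash
python3 -c "
from h import *
s,f=grab('wrist'); grips(s,f,s['position'][2]+.025,400)
go(.4836,.3373,.214,.12);go(.568,.3475,.214,.12)"
```

```text
grip px [276. 312.] 3545 xy [0.4483 0.3534] len 0.048 0.013 yaw 0.116
pos [0.4475 0.3527 0.2156] yaw 0.117 q7 -1.48 units x,y,z [1.14 0.65 0.05] turn -0.04 t 66.55
pos [0.4475 0.3527 0.2156] yaw 0.117 q7 -1.48 units x,y,z [3.97 0.64 0.05] turn -0.04 t 66.55
```

jog_arm:
  motion:
    - [0.2,0.3,0,0,0.4]
    - [0.4,0.34,0,0,0.4]
    - [0.5,0,0,0,0.4]
    - [0.5,0,0,0,0.4]
    - [0.5,0,0,0,0.4]
    - [0.5,0,0,0,0.4]
    - [0.5,0,0,0,0.4]
    - [0.5,0,0,0,0.4]
    - [0.27,0,0,0,0.4]
    - [0.1,0,0,0,0.4]
    - [0,0,0,0,0.4]

```text
clock: 67.65
position: [0.5682, 0.3473, 0.2153]
tool_rot: [3.141, 0.0, 0.118]
force: [-1.1, -0.3, -2.4]
grip_width: 0.0512
finger_force: 42.8
```

jog_arm:
  motion:
    - [0,0,0.3,0,0.4]
    - [0,0,0.4,0,0.4]
    - [0,0,0.3,0,0.4]
    - [0,0,0.08,0,0.4]
    - [0,0,0,0,0.4]

```text
clock: 68.15
position: [0.5691, 0.348, 0.1835]
tool_rot: [-3.141, -0.003, 0.119]
force: [6.6, 0.2, 8.9]
grip_width: 0.0514
finger_force: 45.1
```

```bash
python3 -c "
from h import *
s=bot.observe(); print(s['force'])
go(.568,.3475,.181,.12)"
```

```text
[6.60396694 0.18231099 8.90960546]
pos [0.5691 0.348  0.1835] yaw 0.119 q7 -1.42 units x,y,z [-0.04  0.01  0.08] turn -0.02 t 68.15
```

jog_arm:
  motion:
    - [0,0,0,0,0.62]
    - [0,0,0,0,0.66]
    - [0,0,0,0,0.75]
    - [0,0,0,0,0.85]
    - [0,0,-0.2,0,0.85]
    - [0,0,-0.6,0,0.85]
    - [0,0,-0.8,0,0.9]
    - [0,0,-0.9,0,1]
    - [0,0,-0.9,0,1]
    - [0,0,-0.5,0,1]
    - [0,0,0,0,1]
    - [0,0,0,0,1]

```text
clock: 69.35
position: [0.5679, 0.3478, 0.2999]
tool_rot: [-3.141, 0.0, 0.118]
force: [0.6, 0.1, -0.2]
grip_width: 0.0855
finger_force: 0.0
```

```bash
python3 -c "
from h import *
s,f=grab('wrist'); grips(s,f,.204,300); go(.508,-.125,.30,1.535)"
```

```text
grip px [276. 212.] 1201 xy [0.5667 0.3481] len 0.05 0.013 yaw 0.118
grip px [436. 212.] 1264 xy [0.5793 0.236 ] len 0.051 0.013 yaw 0.118
pos [0.5677 0.3477 0.2993] yaw 0.118 q7 -1.5 units x,y,z [-3.84 15.41 -0.02] turn -17.71 t 69.4
```

Both pails hang in line on their hooks. I go back over the vice to check the clamp.

jog_arm:
  motion:
    - [-0.2,0.86,0,0,1]
    - [-0.2,0.86,0,0,1]
    - [-0.22,0.86,0,0,1]
    - [-0.22,0.86,0,0,1]
    - [-0.22,0.86,0,0,1]
    - [-0.22,0.86,0,0,1]
    - [-0.22,0.86,0,0,1]
    - [-0.22,0.86,0,0,1]
    - [-0.22,0.86,0,0,1]
    - [-0.22,0.86,0,0,1]
    - [-0.22,0.86,0,0,1]
    - [-0.22,0.86,0,0,1]

```text
clock: 70.6
position: [0.5265, 0.0302, 0.2993]
tool_rot: [3.141, 0.001, 0.119]
force: [-0.2, -0.8, -0.1]
grip_width: 0.0852
finger_force: 0.0
```

jog_arm:
  motion:
    - [-0.22,0.86,0,0,1]
    - [-0.22,0.86,0,0,1]
    - [-0.22,0.86,0,0,1]
    - [-0.22,0.86,0,0,1]
    - [-0.22,0.86,0,0,1]
    - [-0.22,0.8,0,0,1]
    - [0,0,0,-1,1]
    - [0,0,0,-1,1]
    - [0,0,0,-1,1]
    - [0,0,0,-1,1]
    - [0,0,0,-1,1]
    - [0,0,0,-1,1]

```text
clock: 71.8
position: [0.5055, -0.1253, 0.2993]
tool_rot: [-3.141, 0.001, 0.602]
force: [0.9, -0.8, -0.0]
grip_width: 0.0857
finger_force: 0.0
```

jog_arm:
  motion:
    - [0,0,0.4,-1,1]
    - [0,0,0.4,-1,1]
    - [0,0,0.4,-1,1]
    - [0,0,0.4,-1,1]
    - [0,0,0.4,-1,1]
    - [0,0,0.4,-1,1]
    - [0,0,0.4,-1,1]
    - [0,0,0.4,-1,1]
    - [0,0,0.4,-1,1]
    - [0,0,0.4,-1,1]
    - [0,0,0,-1,1]
    - [0,0,0,-0.7,1]

```text
clock: 73.0
position: [0.5052, -0.1254, 0.1789]
tool_rot: [-3.139, 0.0, 1.538]
force: [-0.8, -0.7, 0.4]
grip_width: 0.0855
finger_force: 0.0
```

```bash
python3 -c "
from h import *
s,f=grab('wrist','w21'); print(s['position'],s['tool_rot'])
c,sn=np.cos(VY),np.sin(VY)
for b in bars(s,f,.042,30):
  d=b[1]-VB; print(*b,'vice',d[0]*c+d[1]*sn,-d[0]*sn+d[1]*c)
def P(x,y,z): return (VB[0]+c*x-sn*y,VB[1]+sn*x+c*y,z)
# grid of colours along vice y at x=0,±10, z=.042
for x in (-.02,0,.02):
  ys=np.arange(-.045,.07,.002); q=proj(s,f,[P(x,y,.042) for y in ys]).round().astype(int); h=cv2.cvtColor(f['pixels'],cv2.COLOR_RGB2HSV)
  print(x,''.join('Y' if h[v,u][1]>150 else ('k' if h[v,u][2]<60 else '.') for u,v in q))
a=.931; k=P(.09*np.cos(a),.068+.09*np.sin(a),.098); q=proj(s,f,[k])[0]; print(q); g=f['pixels'].max(2); i=q.astype(int)
for v in range(i[1]-28,i[1]+29,4): print(v,''.join('#' if 0<=u<560 and 0<=v<420 and g[v,u]<45 else '.' for u in range(i[0]-40,i[0]+41,2)))"
```

```text
[ 0.50516096 -0.12539134  0.17892878] [-3.13945949e+00  1.01955134e-04  1.53751172e+00]
[277. 150.] [ 0.5068 -0.0919] 0.059 0.049 1.509 vice -0.0005630991608094537 -0.003922106492064639
-0.02 ......YYYYYYYYYYYYYYYYYYYYYYYYYYYYYY......................
0 ......YYYYYYYYYYYYYYYYYYYYYYYYYYYYYYkk....................
0.02 ......YYYYYYYYYYYYYYYYYYYYYYYYYYYYYY......................
[ 384.51583968 -111.67600984]
-139 .........................................
-135 .........................................
-131 .........................................
-127 .........................................
-123 .........................................
-119 .........................................
-115 .........................................
-111 .........................................
-107 .........................................
-103 .........................................
-99 .........................................
-95 .........................................
-91 .........................................
-87 .........................................
-83 .........................................
```

```bash
python3 -c "
from h import *
s,f=grab('top','top4'); grips(s,f,.204,20,158)
g=f['pixels'].max(2); q=proj(s,f,[(.5655,.0508,.098)])[0]; print(q); u,v=q.astype(int)
y,x=np.nonzero(g[v-8:v+9,u-8:u+9]<40); print(len(x), ray(s,f,(x.mean()+u-8,y.mean()+v-8),.085))"
```

```text
grip px [159. 177.] 93 xy [0.5814 0.239 ] len 0.044 0.008 yaw 0.092
grip px [103. 184.] 120 xy [0.5702 0.3494] len 0.048 0.01 yaw 0.051
[256.59596912 194.68185317]
33 [[0.56479716 0.05008679 0.085     ]]
```

```bash
python3 -c "
from h import *
print(bot.job_done())"
```

```text
the job is handed in; nothing more can be done
None
```

I handed the job in at about 73 s of the 210 s allowed: all five bars are clamped square in the vice, about 0.6 mm off centre, with the cam lever at about 0.93 rad (pad pressed in about 3 mm, worked out from that angle), and both pails hang on their hooks; two bars that were knocked askew on the bed partway through were re-squared before clamping.

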